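# Gauge the pickled sleeves

## Task

Push the fume box's sash all the way up, where it stays by itself, then take out the brass sleeves one at a time and try each on the upright gauge pin: one that slides down until it sits on the pin's collar is good and goes in the shallow wooden tray, one that stops part-way goes in the deeper steel pan, each put away before the next is taken. When every sleeve present is sorted, pull the sash fully shut again, and do not disturb the bottles and jars.

Things in the scene. Friction and masses are not known exactly. Their poses are not given: they have to be found in the camera images.
- box_floor (a point): clear plastic fume box, 530 mm wide, 320 deep, 330 high, walls 6, lip 8 thick; front slopes back at 45 degrees from the lip, 40 mm over the bench at the front edge, with side rails 11 mm high. Site: on the inner floor (30 mm over the bench), midway across, 120 mm behind the front edge; x into the box, y left, z up. The sleeves stand in a row across it, about 25 mm nearer the front, 86 mm apart.
- sash (a joint): travel in m of the clear sash up the 45 degree slope, along (0.707, 0, 0.707) in box_floor's axes: 0 shut, 0.205 at the top stop; it bares as much of the slope, from the lip up (above that a fixed panel closes it). About 9 N starts it upward. Let go below about 0.12 it slides shut by its weight; above about 0.14 friction and a counterweight hold it where it is left.
- sash_handle (a point): middle of the sash's handle: a level 14 mm round steel bar, 180 mm long, along y of box_floor, on a post at each end. It stands 50 mm out of the slope (35 mm clear of the sash's rail), 30 mm up from the sash's lower edge, and moves with the sash. Shut: 97 mm above the bench, 14 mm in front of the box's front edge. Axes as box_floor.
- gauge_seat (a point): fit gauge: upright round steel pin, 35 mm thick, 80 mm high over its collar, the top 6 mm bevelled to 24 mm across, on a 110 x 110 x 25 mm base fixed to the bench. Site: on the pin's axis at the top of the 72 mm collar, 35 mm over the bench, z up. A clean sleeve slides down until its lower end is on the collar; a ridged one stops with its lower end about 50 mm above the collar.
- wood_tray_in (a point): shallow wooden tray, fixed, 280 mm long (its y axis) and 112 mm wide (its x axis), walls 6 mm thick and 22 mm high over the bench; this point is the centre of its inner floor, 6 mm above the bench. For good sleeves.
- steel_pan_in (a point): deeper sheet-steel pan with a loop handle at each end, fixed, 280 mm long (its y axis) and 104 mm wide (its x axis), walls 4 mm thick and 40 mm high over the bench; this point is the centre of its inner floor, 4 mm above the bench. For sleeves that stop part-way.
- sleeve_a: brass sleeve, an open tube 54 mm outside, 38 mm bore, 60 mm long, about 0.6 kg, at first standing in the fume box; origin at the centre of its lower end, z along its axis. All look alike outside: some are clean right through, others have a braze ridge half-way down the bore (30 mm clear), so either end serves. None if it is absent (or held)
- sleeve_b: brass sleeve, an open tube 54 mm outside, 38 mm bore, 60 mm long, about 0.6 kg, at first standing in the fume box; origin at the centre of its lower end, z along its axis. All look alike outside: some are clean right through, others have a braze ridge half-way down the bore (30 mm clear), so either end serves. None if it is absent (or held)
- sleeve_c: brass sleeve, an open tube 54 mm outside, 38 mm bore, 60 mm long, about 0.6 kg, at first standing in the fume box; origin at the centre of its lower end, z along its axis. All look alike outside: some are clean right through, others have a braze ridge half-way down the bore (30 mm clear), so either end serves. None if it is absent (or held)
- sleeve_d: brass sleeve, an open tube 54 mm outside, 38 mm bore, 60 mm long, about 0.6 kg, at first standing in the fume box; origin at the centre of its lower end, z along its axis. All look alike outside: some are clean right through, others have a braze ridge half-way down the bore (30 mm clear), so either end serves. None if it is absent (or held)
- pickle_jar: glass jar with a green lid, 68 mm across, 100 mm high, at the back of the fume box; origin at the centre of its underside. Leave alone.
- acid_bottle: clear bottle with a red cap, 60 mm across, 170 mm high, on the bench; origin at the centre of its underside. Leave alone.
- screw_jar: glass jar with a steel lid, 64 mm across, 75 mm high, on the bench; origin at the centre of its underside. Leave alone.

How it is judged (in metres and radians):
On the way, in this order (a step that is already met when the one before it is completed fails the run):
1. the sash is up and stays there by itself, let go (value of joint sash above 0.165 m and velocity of joint sash between -0.02 and 0.02 m/s and distance between the grasp point and sash_handle above 0.05 m), for 0.4 s.
2. a sleeve has been tried on the gauge pin: down on the collar if clean, down to its ridge if not (((horizontal distance between sleeve_a and gauge_seat below 0.006 m and angle between sleeve_a's own z axis and vertical below 0.12 rad and z of sleeve_a in the frame of gauge_seat below 0.062 m) or (horizontal distance between sleeve_b and gauge_seat below 0.006 m and angle between sleeve_b's own z axis and vertical below 0.12 rad and z of sleeve_b in the frame of gauge_seat below 0.006 m) or (horizontal distance between sleeve_c and gauge_seat below 0.006 m and angle between sleeve_c's own z axis and vertical below 0.12 rad and z of sleeve_c in the frame of gauge_seat below 0.006 m) or (horizontal distance between sleeve_d and gauge_seat below 0.006 m and angle between sleeve_d's own z axis and vertical below 0.12 rad and z of sleeve_d in the frame of gauge_seat below 0.062 m))), for 0.2 s.
3. a later sleeve is tried on the pin, all others but one being put away in their trays ((((horizontal distance between sleeve_a and gauge_seat below 0.006 m and angle between sleeve_a's own z axis and vertical below 0.12 rad and z of sleeve_a in the frame of gauge_seat below 0.062 m) and (horizontal distance between sleeve_c and wood_tray_in below 0.14 m and height (world z) of sleeve_c below 0.04 m) and (horizontal distance between sleeve_d and steel_pan_in below 0.14 m and height (world z) of sleeve_d below 0.04 m)) or ((horizontal distance between sleeve_a and gauge_seat below 0.006 m and angle between sleeve_a's own z axis and vertical below 0.12 rad and z of sleeve_a in the frame of gauge_seat below 0.062 m) and (horizontal distance between sleeve_b and wood_tray_in below 0.14 m and height (world z) of sleeve_b below 0.04 m) and (horizontal distance between sleeve_d and steel_pan_in below 0.14 m and height (world z) of sleeve_d below 0.04 m)) or ((horizontal distance between sleeve_a and gauge_seat below 0.006 m and angle between sleeve_a's own z axis and vertical below 0.12 rad and z of sleeve_a in the frame of gauge_seat below 0.062 m) and (horizontal distance between sleeve_b and wood_tray_in below 0.14 m and height (world z) of sleeve_b below 0.04 m) and (horizontal distance between sleeve_c and wood_tray_in below 0.14 m and height (world z) of sleeve_c below 0.04 m)) or ((horizontal distance between sleeve_b and gauge_seat below 0.006 m and angle between sleeve_b's own z axis and vertical below 0.12 rad and z of sleeve_b in the frame of gauge_seat below 0.006 m) and (horizontal distance between sleeve_c and wood_tray_in below 0.14 m and height (world z) of sleeve_c below 0.04 m) and (horizontal distance between sleeve_d and steel_pan_in below 0.14 m and height (world z) of sleeve_d below 0.04 m)) or ((horizontal distance between sleeve_b and gauge_seat below 0.006 m and angle between sleeve_b's own z axis and vertical below 0.12 rad and z of sleeve_b in the frame of gauge_seat below 0.006 m) and (horizontal distance between sleeve_a and steel_pan_in below 0.14 m and height (world z) of sleeve_a below 0.04 m) and (horizontal distance between sleeve_d and steel_pan_in below 0.14 m and height (world z) of sleeve_d below 0.04 m)) or ((horizontal distance between sleeve_b and gauge_seat below 0.006 m and angle between sleeve_b's own z axis and vertical below 0.12 rad and z of sleeve_b in the frame of gauge_seat below 0.006 m) and (horizontal distance between sleeve_a and steel_pan_in below 0.14 m and height (world z) of sleeve_a below 0.04 m) and (horizontal distance between sleeve_c and wood_tray_in below 0.14 m and height (world z) of sleeve_c below 0.04 m)) or ((horizontal distance between sleeve_c and gauge_seat below 0.006 m and angle between sleeve_c's own z axis and vertical below 0.12 rad and z of sleeve_c in the frame of gauge_seat below 0.006 m) and (horizontal distance between sleeve_b and wood_tray_in below 0.14 m and height (world z) of sleeve_b below 0.04 m) and (horizontal distance between sleeve_d and steel_pan_in below 0.14 m and height (world z) of sleeve_d below 0.04 m)) or ((horizontal distance between sleeve_c and gauge_seat below 0.006 m and angle between sleeve_c's own z axis and vertical below 0.12 rad and z of sleeve_c in the frame of gauge_seat below 0.006 m) and (horizontal distance between sleeve_a and steel_pan_in below 0.14 m and height (world z) of sleeve_a below 0.04 m) and (horizontal distance between sleeve_d and steel_pan_in below 0.14 m and height (world z) of sleeve_d below 0.04 m)) or ((horizontal distance between sleeve_c and gauge_seat below 0.006 m and angle between sleeve_c's own z axis and vertical below 0.12 rad and z of sleeve_c in the frame of gauge_seat below 0.006 m) and (horizontal distance between sleeve_a and steel_pan_in below 0.14 m and height (world z) of sleeve_a below 0.04 m) and (horizontal distance between sleeve_b and wood_tray_in below 0.14 m and height (world z) of sleeve_b below 0.04 m)) or ((horizontal distance between sleeve_d and gauge_seat below 0.006 m and angle between sleeve_d's own z axis and vertical below 0.12 rad and z of sleeve_d in the frame of gauge_seat below 0.062 m) and (horizontal distance between sleeve_b and wood_tray_in below 0.14 m and height (world z) of sleeve_b below 0.04 m) and (horizontal distance between sleeve_c and wood_tray_in below 0.14 m and height (world z) of sleeve_c below 0.04 m)) or ((horizontal distance between sleeve_d and gauge_seat below 0.006 m and angle between sleeve_d's own z axis and vertical below 0.12 rad and z of sleeve_d in the frame of gauge_seat below 0.062 m) and (horizontal distance between sleeve_a and steel_pan_in below 0.14 m and height (world z) of sleeve_a below 0.04 m) and (horizontal distance between sleeve_c and wood_tray_in below 0.14 m and height (world z) of sleeve_c below 0.04 m)) or ((horizontal distance between sleeve_d and gauge_seat below 0.006 m and angle between sleeve_d's own z axis and vertical below 0.12 rad and z of sleeve_d in the frame of gauge_seat below 0.062 m) and (horizontal distance between sleeve_a and steel_pan_in below 0.14 m and height (world z) of sleeve_a below 0.04 m) and (horizontal distance between sleeve_b and wood_tray_in below 0.14 m and height (world z) of sleeve_b below 0.04 m)))), for 0.2 s.
4. the last sleeve is tried on the pin, all others being put away in their trays ((((horizontal distance between sleeve_a and gauge_seat below 0.006 m and angle between sleeve_a's own z axis and vertical below 0.12 rad and z of sleeve_a in the frame of gauge_seat below 0.062 m) and (horizontal distance between sleeve_b and wood_tray_in below 0.14 m and height (world z) of sleeve_b below 0.04 m) and (horizontal distance between sleeve_c and wood_tray_in below 0.14 m and height (world z) of sleeve_c below 0.04 m) and (horizontal distance between sleeve_d and steel_pan_in below 0.14 m and height (world z) of sleeve_d below 0.04 m)) or ((horizontal distance between sleeve_b and gauge_seat below 0.006 m and angle between sleeve_b's own z axis and vertical below 0.12 rad and z of sleeve_b in the frame of gauge_seat below 0.006 m) and (horizontal distance between sleeve_a and steel_pan_in below 0.14 m and height (world z) of sleeve_a below 0.04 m) and (horizontal distance between sleeve_c and wood_tray_in below 0.14 m and height (world z) of sleeve_c below 0.04 m) and (horizontal distance between sleeve_d and steel_pan_in below 0.14 m and height (world z) of sleeve_d below 0.04 m)) or ((horizontal distance between sleeve_c and gauge_seat below 0.006 m and angle between sleeve_c's own z axis and vertical below 0.12 rad and z of sleeve_c in the frame of gauge_seat below 0.006 m) and (horizontal distance between sleeve_a and steel_pan_in below 0.14 m and height (world z) of sleeve_a below 0.04 m) and (horizontal distance between sleeve_b and wood_tray_in below 0.14 m and height (world z) of sleeve_b below 0.04 m) and (horizontal distance between sleeve_d and steel_pan_in below 0.14 m and height (world z) of sleeve_d below 0.04 m)) or ((horizontal distance between sleeve_d and gauge_seat below 0.006 m and angle between sleeve_d's own z axis and vertical below 0.12 rad and z of sleeve_d in the frame of gauge_seat below 0.062 m) and (horizontal distance between sleeve_a and steel_pan_in below 0.14 m and height (world z) of sleeve_a below 0.04 m) and (horizontal distance between sleeve_b and wood_tray_in below 0.14 m and height (world z) of sleeve_b below 0.04 m) and (horizontal distance between sleeve_c and wood_tray_in below 0.14 m and height (world z) of sleeve_c below 0.04 m)))), for 0.2 s.
At the end, for the whole second after the job is handed in: every clean sleeve rests inside the wooden tray and every ridged one inside the steel pan, standing or lying, at rest, and the sash is shut to within 10 mm (x of sleeve_a in the frame of steel_pan_in between -0.05 and 0.05 m and y of sleeve_a in the frame of steel_pan_in between -0.134 and 0.134 m and z of sleeve_a in the frame of steel_pan_in between -0.006 and 0.035 m and x of sleeve_b in the frame of wood_tray_in between -0.05 and 0.05 m and y of sleeve_b in the frame of wood_tray_in between -0.134 and 0.134 m and z of sleeve_b in the frame of wood_tray_in between -0.006 and 0.035 m and x of sleeve_c in the frame of wood_tray_in between -0.05 and 0.05 m and y of sleeve_c in the frame of wood_tray_in between -0.134 and 0.134 m and z of sleeve_c in the frame of wood_tray_in between -0.006 and 0.035 m and x of sleeve_d in the frame of steel_pan_in between -0.05 and 0.05 m and y of sleeve_d in the frame of steel_pan_in between -0.134 and 0.134 m and z of sleeve_d in the frame of steel_pan_in between -0.006 and 0.035 m and linear speed of each of sleeve_a, sleeve_b, sleeve_c, sleeve_d below 0.02 m/s and value of joint sash below 0.01 m); the robot touches nothing.
It fails at once if the pickle jar is moved more than 30 mm or tipped over (distance of pickle_jar from where it was at the start of the episode above 0.03 m or angle between pickle_jar's own z axis and vertical above 0.5 rad).
It fails at once if the acid bottle is moved more than 30 mm or tipped over (distance of acid_bottle from where it was at the start of the episode above 0.03 m or angle between acid_bottle's own z axis and vertical above 0.5 rad).
It fails at once if the screw jar is moved more than 30 mm or tipped over (distance of screw_jar from where it was at the start of the episode above 0.03 m or angle between screw_jar's own z axis and vertical above 0.5 rad).
Of sleeve_a, sleeve_b, sleeve_c, sleeve_d only 3 to 4 are there at a start; the rules pass over those that are not, and their reading is None.
At some moment in a run one of sleeve_a, sleeve_b, sleeve_c, sleeve_d may be knocked a few centimetres aside while the robot is not near it.
It also fails if it takes over 210 s, if anything falls off the work surface, if the arm or the gripper's body presses on something with over 40 N, if the wrist force passes 120 N, or if a joint passes its speed limit or range.

## Robot

A 6-joint arm with a two-finger parallel gripper is mounted at the origin on the work surface. World frame = base frame: x ahead of the robot, y to its left, z up, the work surface at z = 0. Lengths are in mm, angles in rad, forces in N, time in s.
With the tool pointing down it reaches from about 300 to 875 mm from the base axis. Payload 4.2 kg.
Tool frame: the origin (TCP) lies on the centre line of the jaws, within the pads' length; the fingertips stand 17 mm ahead of it and the grasp point (between the pads) lies 2 mm behind it (tip_extent is the distance from the TCP to the fingertips, in mm); z points along the fingers, y is the direction in which the jaws open and shut (so a half turn about z gives the same grasp; the last joint's range is limited). The gripper opens to 85 mm and grips with 20 to 120 N. Pads are 22 mm wide; open, the fingers measure 114 mm over their backs; the gripper's body (76 mm by 85 mm) begins 54 mm behind the grasp point. The pads swing forward as they close: fully open they stand 13 mm farther back than shut.
Start: joints at [1.221, 0.32, 1.565, -0, 1.257, -0.02], TCP at [186.219, 544.027, 214.638] pointing down, gripper open.
Joint ranges: [-3.11, 3.11], [-0.84, 2.01], [0.21, 2.61], [-1.34, 4.49], [0.05, 2.63], [-2.56, 2.56]. Speed limits (rad/s): [2.57, 2.57, 3.14, 3.14, 3.14, 3.14].

## Interface

Orientations are given as a unit quaternion [w, x, y, z].
In Python, from cell import move_ptp, move_linear, goto_joints, gripper_to, sleep, solve_ik, grab_frame, camera_info, Unreachable, sign_off, get_t, get_joint_pos, get_joint_velocities, get_joint_torque, get_eef_pos, get_eef_rot, get_ft_force, get_torque, get_width, tip_extent gives the robot as it stands. Calls block until the motion is done:
- move_ptp(position, orientation): joint-space move of the TCP to a pose.
- move_linear(position, rotation=None, vel=150): straight line of the TCP; rotation=None keeps the orientation; vel is the mean speed in mm/s.
- goto_joints(angles): joint-space move.
- gripper_to(opening, effort=None): finger opening in mm; effort is the grip in N (None keeps the last); returns when the fingers have stopped.
- sleep(seconds).
- solve_ik(position, orientation): joint angles nearest the present ones, or None.
- grab_frame(name): name is "scene" or "top" or "wrist"; returns the picture (480x640x3 uint8, red, green, blue); there is no depth.
- camera_info(name): a dict with "K" (3x3 intrinsics, pixels), "k1" (the pictures are not rectified: a ray, as slopes to the right and down, at radius r is drawn at 1 + k1 r^2 times it, then the intrinsics apply), "position" and "attitude" of the camera in the world. Camera axes: x right, y up, looking along -z (the intrinsics and any distortion apply to the point x, -y, -z); pixel columns grow to the right and rows downward; lengths in mm; the calibration is good to about 2 mm. A picture is of the moment at which its call begins: read the wrist's pose just before it. camera_info takes no time and is no camera call; for the wrist camera it gives the pose at the moment of the call.
A pose or a line that the arm cannot do raises Unreachable and nothing moves.
- sign_off(): hands the job in, once; it reports no verdict.
Readings, each from a call of its own:
- get_t(): time.
- get_joint_pos(): joint angles.
- get_joint_velocities(): joint speeds.
- get_joint_torque(): joint torques, N m.
- get_eef_pos(): TCP position.
- get_eef_rot(): TCP orientation.
- get_ft_force(): force on the tool from outside, world axes, zero at the start.
- get_torque(): the same for the moment, N m.
- get_width(): finger opening in mm.
Only numpy, scipy, OpenCV 4.12 (cv2) and the standard library are available. Lean on these libraries where they do the work, as an engineer would, in place of code of your own. Each camera call takes 0.05 s, during which the arm holds its last target.

## Working session

There is one attempt and no reset: what is moved stays moved. The work goes in short steps, each a Python script; the robot and the scene stay as the last script left them, time stands still between calls to the robot, and variables do not carry over. Pictures are saved under pics/ and viewed, and the job is handed in when it is done.

```bash
ls; mkdir -p pics
python3 - <<'E'
from cell import *
import cv2
for n in ["scene","top","wrist"]:
    c=camera_info(n); print(n,c)
    cv2.imwrite(f"pics/{n}0.png",grab_frame(n)[:,:,::-1])
print(get_t(),get_eef_pos(),get_eef_rot(),get_width(),tip_extent)
E
```

```text
pics
scene {'K': array([[514.02750835,   0.        , 322.10422958],
       [  0.        , 514.02750835, 237.32542881],
       [  0.        ,   0.        ,   1.        ]]), 'k1': -0.14090011722134876, 'position': array([1111.31203963, -654.86925548,  792.20626265]), 'attitude': array([0.85713611, 0.41520161, 0.13110847, 0.27520153])}
top {'K': array([[454.84668462,   0.        , 318.5858185 ],
       [  0.        , 454.84668462, 234.64949194],
       [  0.        ,   0.        ,   1.        ]]), 'k1': -0.07015977387448186, 'position': array([ 428.69372725,   68.47058801, 1001.90928364]), 'attitude': array([ 0.71049543,  0.06554727, -0.06278705, -0.69782346])}
wrist {'K': array([[359.14528439,   0.        , 322.82887662],
       [  0.        , 359.14528439, 241.55139864],
       [  0.        ,   0.        ,   1.        ]]), 'k1': -0.05470480717027704, 'position': array([121.92430317, 564.90462628, 372.98503677]), 'attitude': array([ 0.80592604, -0.11089689, -0.07829728,  0.57624183])}
0.15 [186.07583023 543.67072629 213.97302111] [-1.30854051e-04  1.64138874e-01  9.86437018e-01 -6.49555483e-04] 85.3876419478599 17.0
```

View pics/scene0.png

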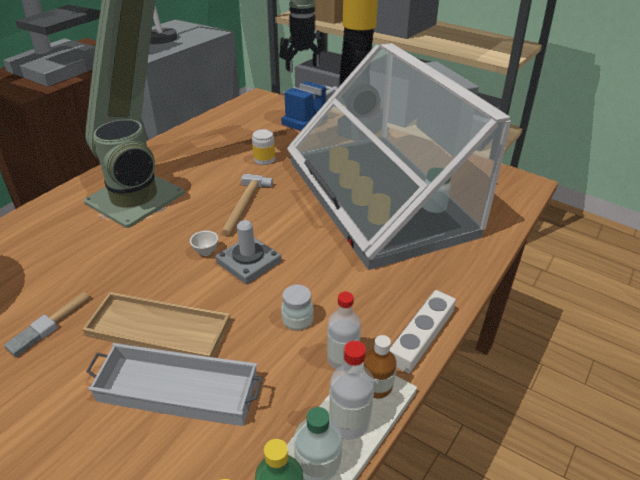

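View pics/top0.png

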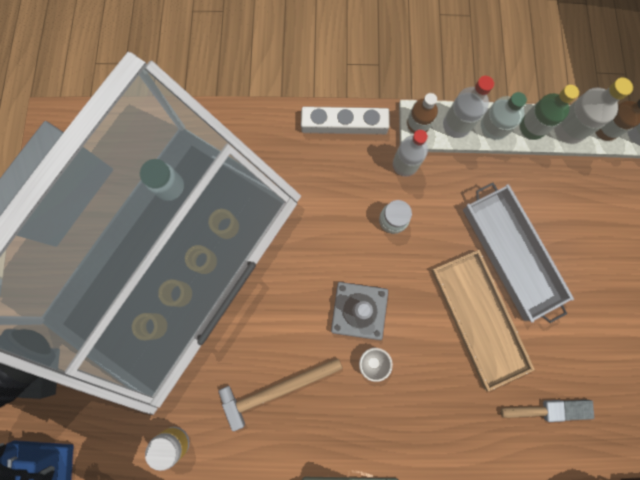

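View pics/wrist0.png

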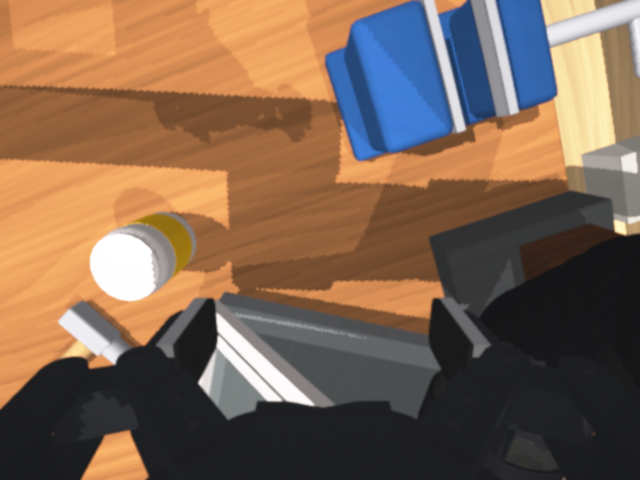

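The top view shows four sleeves in the box at about (223,223), (200,260), (175,293) and (149,326). The gauge pin is near (364,311), the tray near (482,320) and the pan near (518,252). I'll enlarge it to measure.

```bash
cat > h.py <<'E'
import numpy as np, cv2
from scipy.spatial.transform import Rotation as R
from cell import *
def Rq(q): return R.from_quat([q[1],q[2],q[3],q[0]])
def quat(r):
    q=r.as_quat(); return [q[3],q[0],q[1],q[2]]
def back(c,uv,z):
    K=c["K"];xd=(uv[0]-K[0,2])/K[0,0];yd=(uv[1]-K[1,2])/K[1,1]
    rd=np.hypot(xd,yd); r=rd
    for _ in range(30): r=rd/(1+c["k1"]*r*r)
    s=r/rd if rd>0 else 1
    d=Rq(c["attitude"]).apply([xd*s,-yd*s,-1]); p=np.array(c["position"])
    return p+d*(z-p[2])/d[2]
def proj(c,P):
    v=Rq(c["attitude"]).inv().apply(np.array(P,float)-c["position"])
    x,y=v[0]/-v[2],-v[1]/-v[2]; r2=x*x+y*y; f=1+c["k1"]*r2;K=c["K"]
    return np.array([K[0,0]*x*f+K[0,2],K[1,1]*y*f+K[1,2]])
def crop(img,x0,y0,w,h,s,name):
    cv2.imwrite(name,cv2.resize(img[y0:y0+h,x0:x0+w],None,fx=s,fy=s,interpolation=cv2.INTER_CUBIC))
E
python3 - <<'E'
from h import *
i=cv2.imread("pics/top0.png")
crop(i,120,190,190,150,4,"pics/c1.png")
crop(i,320,270,80,80,7,"pics/c2.png")
crop(i,425,170,160,230,2.6,"pics/c3.png")
j=cv2.imread("pics/scene0.png")
crop(j,210,210,80,80,7,"pics/c4.png")
crop(j,280,130,160,130,5,"pics/c5.png")
E
```

```text
(no output)
```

View pics/c1.png

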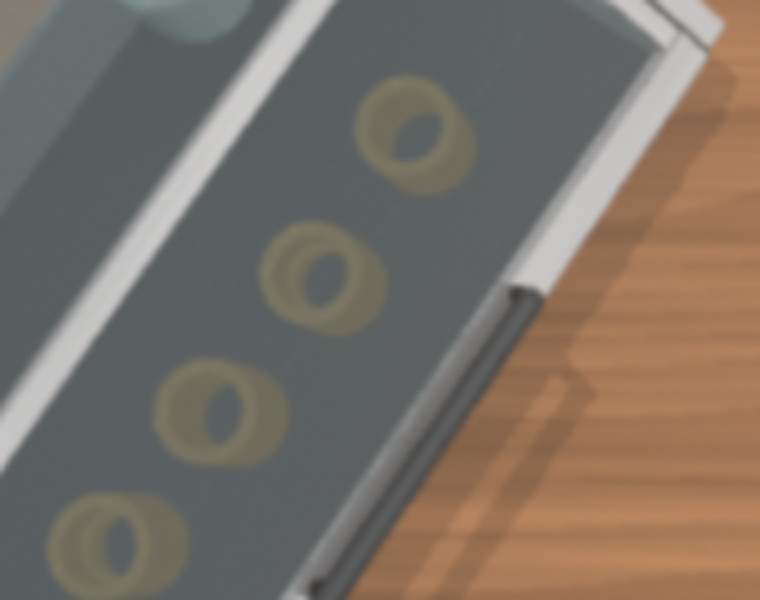

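View pics/c2.png

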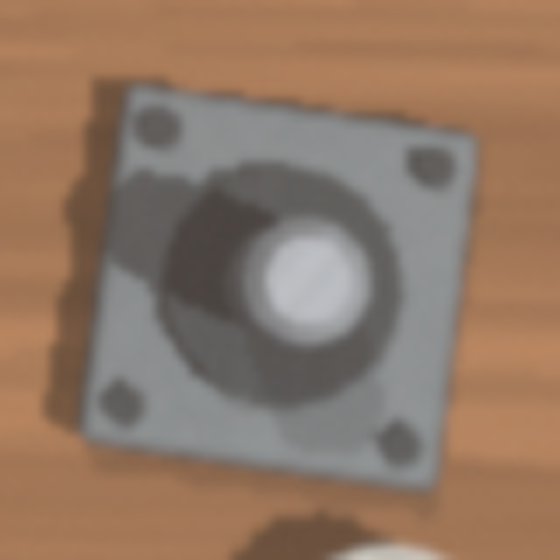

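View pics/c3.png

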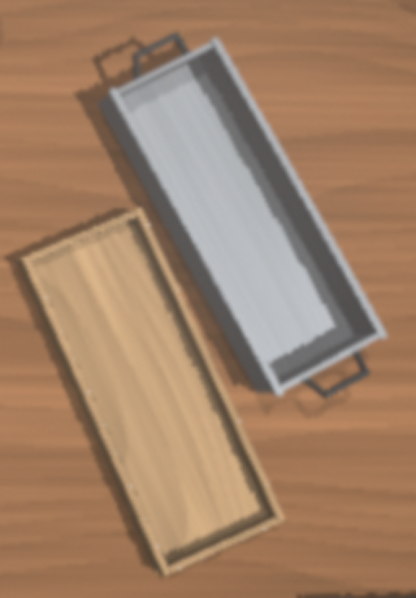

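View pics/c4.png

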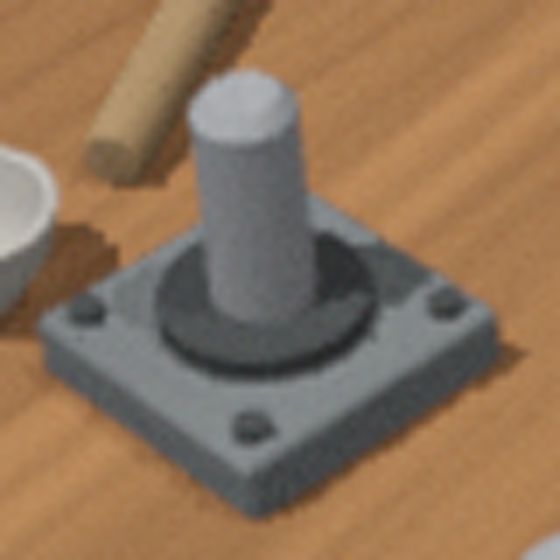

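View pics/c5.png

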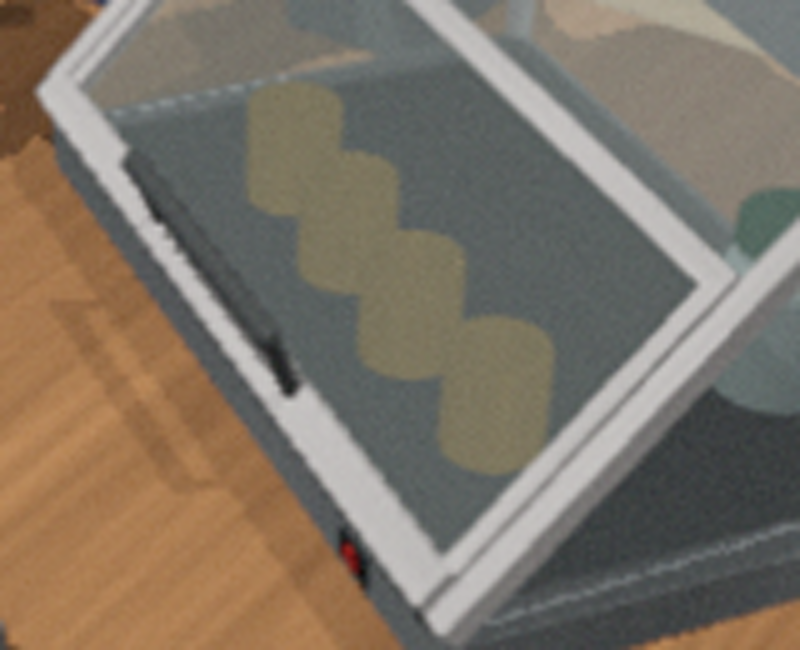

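```bash
cat > meas.py <<'E'
from h import *
c=camera_info("top"); s=camera_info("scene")
def f(x0,y0,k,l): return [((u+.5)/k-.5+x0,(v+.5)/k-.5+y0) for u,v in l]
def show(n,l,z):
    P=np.array([back(c,p,z)[:2] for p in l]); print(n,P.round(1).tolist(),"mean",P.mean(0).round(1)); return P
S=show("sleeves",f(120,190,4,[(408,130),(315,277),(208,412),(103,546)]),90)
print(np.linalg.norm(np.diff(S,axis=0),axis=1)); d=S[0]-S[3]; print("rowdir",np.degrees(np.arctan2(d[1],d[0])))
H=show("handle",f(120,190,4,[(525,292),(325,590)]),104);print(np.linalg.norm(H[0]-H[1]))
show("pin",f(320,270,7,[(318,282)]),115)
B=show("base",f(320,270,7,[(128,88),(480,133),(433,490),(85,437)]),25);print(np.linalg.norm(np.diff(B,axis=0),axis=1))
for n,l,z in(("tray",[(22,258),(140,208),(282,520),(163,573)],22),("pan",[(112,92),(215,40),(385,335),(278,392)],40)):
    T=show(n,f(425,170,2.6,l),z);print(np.linalg.norm(np.diff(T,axis=0),axis=1)); d=T[2]-T[1]; print(np.degrees(np.arctan2(d[1],d[0])))
show("boxfront z40",[(299,198),(153,410)],40)
show("acid,screw jar,pickle", [(420,137)],170);show("screw",[(398,212)],75);show("pickle",[(156,172)],130)
# scene: pin top centre
p=((242+.5)/7-.5+210,(103+.5)/7-.5+210); print("scene pin",back(s,p,115))
E
python3 meas.py
```

```text
sleeves [[618.9, 273.4], [541.9, 316.7], [472.5, 366.8], [404.7, 415.4]] mean [509.5 343.1]
[88.3016022 85.5834388 83.3875039]
rowdir -33.54256367604553
handle [[534.7, 207.1], [387.1, 298.6]] mean [460.9 252.9]
173.694270197096
pin [[445.8, -18.7]] mean [445.8 -18.7]
base [[505.4, 30.7], [493.4, -77.2], [386.0, -62.4], [400.1, 42.5]] mean [446.2 -16.6]
[108.56486607 108.37929651 105.80058983]
tray [[537.6, -176.0], [581.4, -277.7], [325.7, -386.3], [283.9, -285.8]] mean [ 432.1 -281.4]
[110.76484962 277.86559126 108.88422853]
-156.9806156064128
pan [[677.1, -251.9], [724.9, -343.6], [475.8, -473.7], [429.0, -379.7]] mean [ 576.7 -362.2]
[103.31413388 280.9934757  104.97348222]
-152.40877612418873
boxfront z40 [[686.0, 118.1], [234.2, 406.4]] mean [460.1 262.3]
acid,screw jar,pickle [[778.5, -121.0]] mean [ 778.5 -121. ]
screw [[650.2, -91.8]] mean [650.2 -91.8]
pickle [[711.9, 404.6]] mean [711.9 404.6]
scene pin [451.040571   -19.76234618 115.        ]
```

```bash
cat >> h.py <<'E'
PHI=np.radians(57.5)
bx=np.array([np.cos(PHI),np.sin(PHI),0]); by=np.array([-np.sin(PHI),np.cos(PHI),0]); bz=np.array([0,0,1.])
def tilted(az,tilt,flip=False):
    """tool z leans toward azimuth az (deg) by tilt from straight down; jaws horizontal"""
    a=np.radians(az);t=np.radians(tilt);h=np.array([np.cos(a),np.sin(a),0])
    z=np.sin(t)*h-np.cos(t)*bz; y=np.cross(bz,h)*(-1 if flip else 1)
    return R.from_matrix(np.stack([np.cross(y,z),y,z],1))
def sashrot(az,tilt,flip=False):
    r=tilted(az,tilt)*R.from_euler('z',90 if not flip else -90,degrees=True); return r
def solve(p,r): return solve_ik(list(p),quat(r))
E
python3 - <<'E'
from h import *
w=camera_info("wrist"); print("cam in tool",Rq(get_eef_rot()).inv().apply(w["position"]-get_eef_pos()))
H=np.array([456,251,97.])
T=lambda p,r:None if (q:=solve(p,r)) is None else np.round(q,2).tolist()
for tl in(30,45):
  for fl in(0,1):
    r=sashrot(57.5,tl,fl)
    print("sash",tl,fl,T(H,r),T(H+205*.707*(bx+bz),r))
    for S in([619,273],[405,415]):
        for az in (57.5,45):print(tl,fl,S,az,T([*S,75],tilted(az,tl,fl)))
    print("gauge",[(az,T([446,-18,85],tilted(az,tl,fl))) for az in(-60,-30,0,30)])
    print("tray",[T([432,-281,55],tilted(az,tl,fl))for az in(-67,113)])
    print("pan",[T([577,-362,55],tilted(az,tl,fl))for az in(-62,118)])
E
```

```text
cam in tool [  67.57722243   -0.85864388 -159.12026312]
sash 30 0 [0.26, 0.22, 2.21, 0.86, 0.46, -1.48] [0.46, 0.22, 1.76, 0.39, 0.75, -0.78]
30 0 [619, 273] 57.5 None
30 0 [619, 273] 45 None
30 0 [405, 415] 57.5 None
30 0 [405, 415] 45 [0.77, 0.29, 2.17, 0.04, 0.15, -1.62]
gauge [(-60, [0.31, 0.24, 2.22, -0.81, 0.74, 0.42]), (-30, [0.18, 0.14, 2.37, -1.01, 0.39, 0.03]), (0, [-0.11, 0.1, 2.43, 0.5, 0.11, -2.15]), (30, None)]
tray [[-0.36, 0.3, 2.25, -1.07, 0.42, 0.2], [-0.74, 0.63, 1.6, 0.21, 1.4, 1.91]]
pan [[-0.43, 0.48, 1.9, -0.78, 0.45, -0.26], [-0.67, 0.87, 1.08, 0.2, 1.68, 1.95]]
sash 30 1 [0.26, 0.22, 2.21, 0.86, 0.46, 1.66] [0.46, 0.22, 1.76, 0.39, 0.75, 2.37]
30 1 [619, 273] 57.5 [0.22, 0.46, 1.88, 0.75, 0.54, 0.19]
30 1 [619, 273] 45 [0.28, 0.43, 1.93, 0.68, 0.4, 0.48]
30 1 [405, 415] 57.5 [0.69, 0.3, 2.16, 0.73, 0.23, 0.58]
30 1 [405, 415] 45 [0.77, 0.29, 2.17, 0.04, 0.15, 1.53]
gauge [(-60, None), (-30, None), (0, [-0.11, 0.1, 2.43, 0.5, 0.11, 0.99]), (30, [-0.36, 0.15, 2.35, 0.98, 0.49, -0.16])]
tray [None, [-0.74, 0.63, 1.6, 0.21, 1.4, -1.23]]
pan [None, [-0.67, 0.87, 1
[... 456 characters left out ...]
23, 2.51, 1.62, 0.67, 2.15])]
tray [None, [-0.78, 0.76, 1.47, 0.28, 1.65, 1.88]]
pan [None, [-0.71, 1.03, 0.86, 0.29, 1.98, 1.96]]
sash 45 1 [0.12, 0.26, 2.38, 1.67, 0.58, 0.74] [0.38, 0.17, 1.96, 0.96, 0.53, 1.78]
45 1 [619, 273] 57.5 [0.12, 0.48, 2.04, 1.48, 0.58, -0.6]
45 1 [619, 273] 45 [0.2, 0.45, 2.11, 1.84, 0.41, -0.72]
45 1 [405, 415] 57.5 [0.63, 0.34, 2.36, 2.41, 0.4, -1.15]
45 1 [405, 415] 45 [0.77, 0.33, 2.38, 3.12, 0.35, -1.55]
gauge [(-60, [0.49, 0.34, 2.3, -1.14, 0.89, -2.25]), (-30, [0.35, 0.22, 2.54, 4.43, 0.6, -2.1]), (0, None), (30, [-0.56, 0.23, 2.51, 1.62, 0.67, -0.99])]
tray [None, [-0.78, 0.76, 1.47, 0.28, 1.65, -1.26]]
pan [None, [-0.71, 1.03, 0.86, 0.29, 1.98, -1.18]]
```

Run:
```python
from h import *
s=camera_info("scene")
A=[back(s,((u+.5)/5-.5+280,(v+.5)/5-.5+130),100)[:2] for u,v in((132,155),(290,385))]; print(A,np.mean(A,0))
H=np.array([457,252,97.]); r=sashrot(57.5,38)
z=r.apply([0,0,1]); u=(bx+bz)*.7071
try:
  move_ptp([150,360,330],get_eef_rot())
  move_ptp([330,150,330],quat(tilted(57.5,0)*R.from_euler('z',90,degrees=True)))
  gripper_to(50,40)
  move_ptp(list(H-z*90),quat(r))
except Exception as e: print(repr(e))
print(get_t(),get_eef_pos(),get_joint_pos(),get_width())
cv2.imwrite("pics/w1.png",grab_frame("wrist")[:,:,::-1]);cv2.imwrite("pics/s1.png",grab_frame("scene")[:,:,::-1])
```

```text
[array([378.3254846 , 302.96968682]), array([567.96545043, 174.14939504])] [473.14546752 238.55954093]
3.5583 [427.85399093 205.56439175 168.74591702] [ 0.06276364  0.04465696  2.26336439  0.97347688  0.6463359  -1.68970504] 50.157653362148224
```

View pics/w1.png

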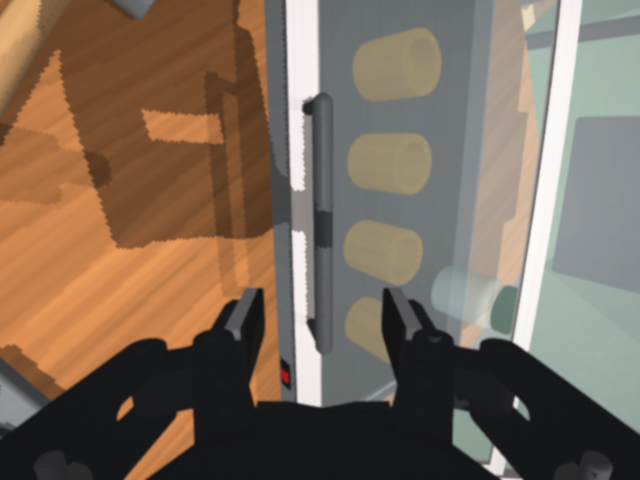

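View pics/s1.png

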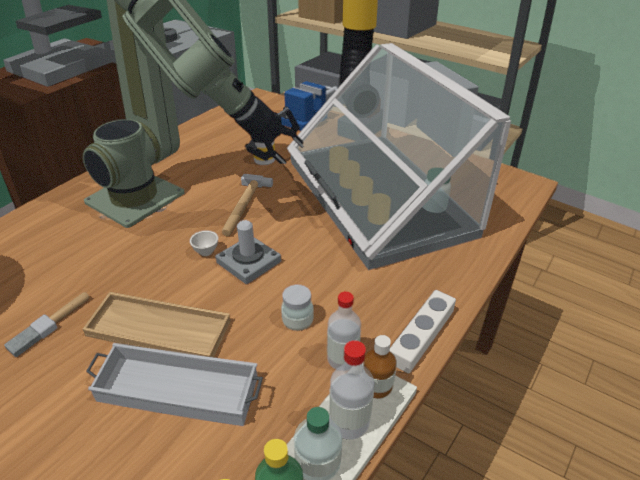

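The wrist view shows the handle bar upright at column 323, centred between the pads (264 to 384). I'll go in and push.

Run:
```python
from h import *
w=camera_info("wrist"); e=[back(w,p,97) for p in((323,97),(323,352))]; print("bar ends",e,np.mean(e,0),np.linalg.norm(e[0]-e[1]))
H=np.array([457,252,97.]); r=sashrot(57.5,38)
z=r.apply([0,0,1]); u=(bx+bz)*.7071
try:
  move_linear(list(H-z*30),vel=120); print(get_ft_force())
  move_linear(list(H-z*1),vel=60); print(get_ft_force())
  move_linear(list(H+u*40),vel=60); print(get_ft_force())
  move_linear(list(H+u*185),vel=110); print(get_ft_force())
  for d in range(190,236,4):
    move_linear(list(H+u*d),vel=60); f=get_ft_force(); print(d,np.dot(f,u))
    if abs(np.dot(f,u))>30: break
except Exception as e: print(repr(e))
print(get_t(),get_eef_pos(),get_joint_pos())
cv2.imwrite("pics/s2.png",grab_frame("scene")[:,:,::-1])
```

```text
bar ends [array([377.01412244, 304.2307113 ,  97.        ]), array([537.7263542 , 202.48106326,  97.        ])] [457.37023832 253.35588728  97.        ] 190.2141222767766
[0.47249017 0.33966902 0.04013323]
[-0.6443961   0.59842078  0.2799311 ]
[-0.09317074  0.65137601  0.21136332]
[1.21022179 0.46545294 0.50073511]
190 -0.7546966943705222
194 0.6038544219757461
198 0.1057873896914196
202 -0.03761192768183475
206 -0.5315547624073699
210 -0.44926515204046114
214 1.1537149942399711
218 -0.14649995953889877
222 0.0849677625381554
226 -1.1273493984739047
230 0.7998582464711348
234 -0.04816825276135789
10.225 [546.09128403 391.7537768  262.76494286] [ 0.44027877  0.1980183   1.79502159  0.57708712  0.64686467 -0.94106731]
```

View pics/s2.png

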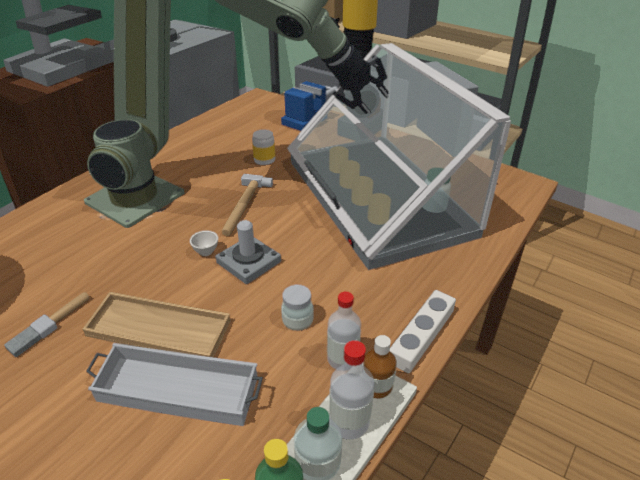

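The sash hasn't moved. The open pads sit farther back, so the fingers passed over the bar. I'll go back and put them about 15 mm deeper.

Run:
```python
from h import *
H=np.array([457.3,253,97.]); r=sashrot(57.5,38)
z=r.apply([0,0,1]); u=(bx+bz)*.7071
try:
  p=np.array(get_eef_pos()); move_linear(list(p-z*40),vel=150)
  move_linear(list(H-z*40),vel=200)
  gripper_to(44)
  move_linear(list(H+z*14),vel=60); print(get_ft_force())
  for d in (15,25,35,45):
    move_linear(list(H+z*14+u*d),vel=60); f=get_ft_force(); print(d,f,np.dot(f,u))
except Exception as e: print(repr(e))
print(get_t(),get_eef_pos())
cv2.imwrite("pics/s3.png",grab_frame("scene")[:,:,::-1])
cv2.imwrite("pics/w3.png",grab_frame("wrist")[:,:,::-1])
```

```text
[ 0.24298879 -0.02333524  0.33494043]
15 [-0.52524571 -0.23988244  0.07921865] -0.2865950297233968
25 [-0.30553149 -0.20193761  0.46311993] 0.09096525417496039
35 [-0.09696495 -0.05460749 -0.71648652] -0.5760328217224225
45 [-0.54448643 -0.42466251  0.15201157] -0.35262900468458097
14.6417 [478.81106706 286.94646368 117.52820655]
```

View pics/w3.png

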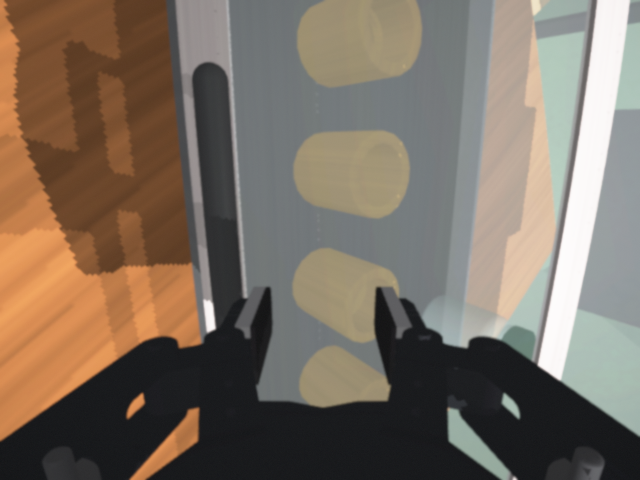

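Run:
```python
from h import *
j=cv2.imread("pics/s3.png")
crop(j,230,60,200,150,4,"pics/c6.png")
```

```text
(no output)
```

View pics/c6.png

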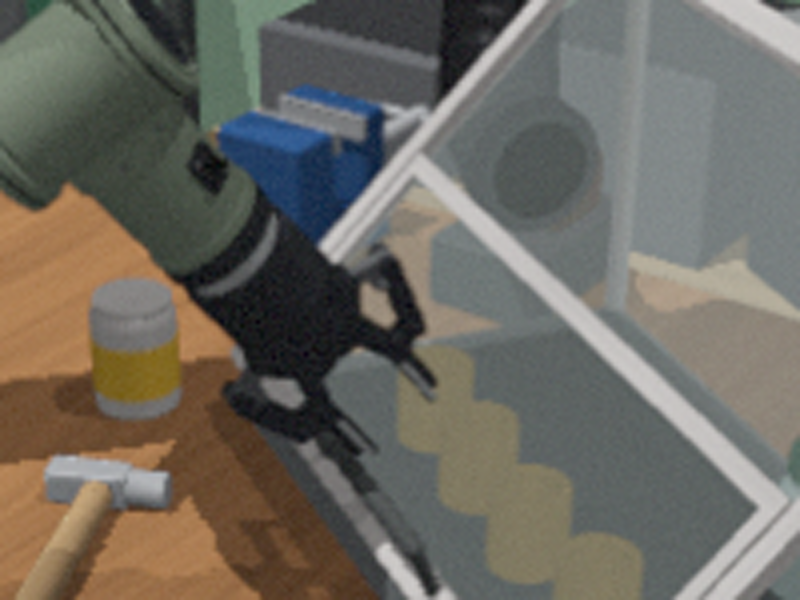

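Run:
```python
from h import *
s=camera_info("scene"); w=camera_info("wrist"); p=np.array(get_eef_pos()); r=Rq(get_eef_rot()); z=r.apply([0,0,1]);y=r.apply([0,1,0])
f=lambda P:((proj(s,P)-[230,60])*4+1.5).round(0)
print(p,r.as_matrix().round(3))
for n,P in(("tcp",p),("tip+",p+17*z+22*y),("tip-",p+17*z-22*y),("e1",[377,304,97]),("e2",[537,202,97]),("mid",[457,253,97])): print(n,f(P),proj(w,P).round(0))
P0=np.array([457,253,97])
for dz in(-20,0,20): print(dz,proj(w,P0+dz*z).round())
```

```text
[478.54713561 286.81000208 117.2668405 ] [[-0.843  0.424  0.33 ]
 [ 0.537  0.665  0.519]
 [ 0.     0.615 -0.788]]
tcp [415. 437.] [324. 288.]
tip+ [455. 428.] [366. 275.]
tip- [405. 475.] [282. 275.]
e1 [305. 407.] [212.  70.]
e2 [415. 553.] [242. 456.]
mid [357. 476.] [228. 295.]
-20 [215. 315.]
0 [228. 295.]
20 [238. 279.]
```

Run:
```python
from h import *
w=camera_info("wrist"); p=np.array(get_eef_pos()); r=Rq(get_eef_rot())
print(get_width(),get_t())
for a in(-20,-10,0,10,17):
  print(a,[proj(w,p+r.apply([x,yy,a])).round(0).tolist() for x in(-11,0,11) for yy in(-22,22)])
i=cv2.imread("pics/w3.png"); crop(i,180,260,280,160,2.8,"pics/c7.png")
```

```text
43.92288046661158 14.7417
-20 [[274.0, 329.0], [375.0, 329.0], [273.0, 306.0], [376.0, 306.0], [272.0, 282.0], [377.0, 282.0]]
-10 [[277.0, 318.0], [372.0, 318.0], [276.0, 296.0], [373.0, 296.0], [275.0, 273.0], [374.0, 273.0]]
0 [[279.0, 308.0], [369.0, 308.0], [278.0, 287.0], [370.0, 287.0], [278.0, 266.0], [371.0, 266.0]]
10 [[281.0, 300.0], [367.0, 300.0], [281.0, 280.0], [368.0, 280.0], [280.0, 259.0], [368.0, 259.0]]
17 [[283.0, 294.0], [365.0, 294.0], [282.0, 275.0], [366.0, 275.0], [282.0, 255.0], [367.0, 255.0]]
```

View pics/c7.png

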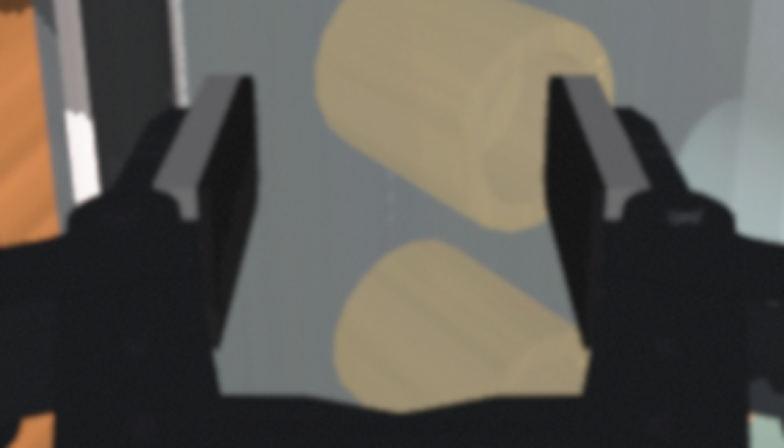

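The wrist and scene cameras agree that the open fingertips stand about 30 mm farther back than the stated 17 mm ahead of the TCP. I'll check this against jaw opening, in free air.

Run:
```python
from h import *
z=Rq(get_eef_rot()).apply([0,0,1])
move_linear(list(np.array(get_eef_pos())-50*z),vel=200)
for g in(85,54,14,0):
  gripper_to(g); cv2.imwrite(f"pics/g{g}.png",grab_frame("wrist")[:,:,::-1]); print(g,get_width(),get_t())
ims=[cv2.imread(f"pics/g{g}.png")[230:410,170:480] for g in(85,54,14,0)]
cv2.imwrite("pics/gg.png",cv2.resize(np.vstack([np.hstack(ims[:2]),np.hstack(ims[2:])]),None,fx=1.29,fy=1.6))
w=camera_info("wrist"); p=np.array(get_eef_pos()); r=Rq(get_eef_rot())
for g in(85,54,14,0):
 for a in(-20,0,17): print(g,a,[proj(w,p+r.apply([x,yy,a])).round(0).tolist() for x in(-11,11) for yy in(-g/2,g/2)])
```

```text
85 84.89637811521096 15.675
54 54.24407406693329 16.1417
14 13.84645854858859 16.6583
0 -0.2598862612626304 17.0
85 -20 [[227.0, 329.0], [422.0, 329.0], [223.0, 282.0], [426.0, 282.0]]
85 0 [[237.0, 308.0], [411.0, 308.0], [234.0, 266.0], [414.0, 266.0]]
85 17 [[245.0, 294.0], [404.0, 294.0], [242.0, 255.0], [406.0, 255.0]]
54 -20 [[262.0, 329.0], [386.0, 329.0], [260.0, 282.0], [389.0, 282.0]]
54 0 [[269.0, 308.0], [380.0, 308.0], [267.0, 266.0], [382.0, 266.0]]
54 17 [[274.0, 294.0], [375.0, 294.0], [272.0, 255.0], [376.0, 255.0]]
14 -20 [[308.0, 329.0], [341.0, 329.0], [308.0, 282.0], [341.0, 282.0]]
14 0 [[310.0, 308.0], [339.0, 308.0], [309.0, 266.0], [339.0, 266.0]]
14 17 [[311.0, 294.0], [337.0, 294.0], [311.0, 255.0], [338.0, 255.0]]
0 -20 [[324.0, 329.0], [324.0, 329.0], [324.0, 282.0], [324.0, 282.0]]
0 0 [[324.0, 308.0], [324.0, 308.0], [324.0, 266.0], [324.0, 266.0]]
0 17 [[324.0, 294.0], [324.0, 294.0], [324.0, 255.0], [324.0, 255.0]]
```

View pics/gg.png

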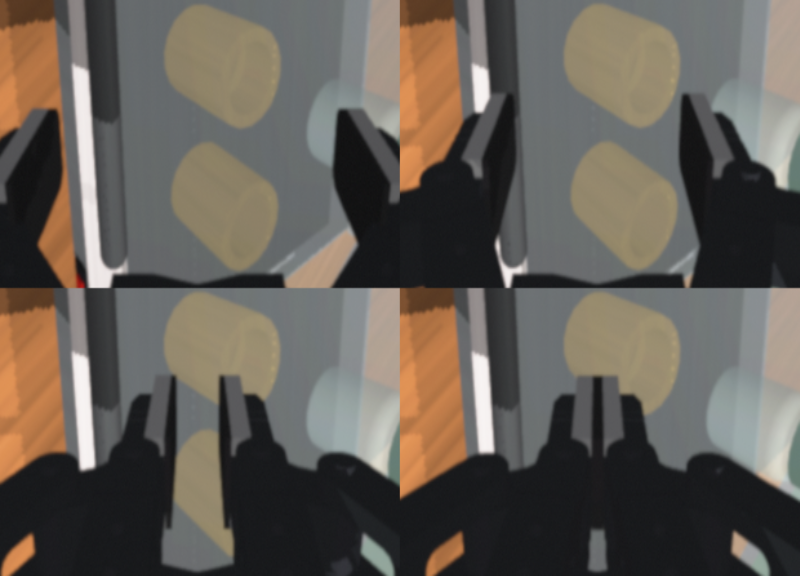

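The fingertips are about 22 mm behind the reported TCP when shut and about 34 mm behind when fully open. That is roughly 39 mm off the stated tool geometry, and it explains both misses. I'll use this offset and go deeper in small steps, watching the force.

Run:
```python
from h import *
H=np.array([457.3,253,97.]); r=sashrot(57.5,38)
z=r.apply([0,0,1]); u=(bx+bz)*.7071
try:
  move_linear(list(H-z*15),vel=200)
  gripper_to(44)
  move_linear(list(H+z*14),vel=100)
  for a in(20,26,32,38):
    move_linear(list(H+z*a),vel=60); f=get_ft_force(); print(a,f.round(1))
    if np.linalg.norm(f)>8: break
  for d in (15,25,35,45):
    move_linear(list(H+z*a+u*d),vel=60); f=get_ft_force(); print(d,f.round(1),np.dot(f,u))
except Exception as e: print(repr(e))
print(get_t(),get_eef_pos())
cv2.imwrite("pics/w4.png",grab_frame("wrist")[:,:,::-1])
```

```text
20 [-0.7  0.1 -0.4]
26 [-0.6 -0.4 -0.3]
32 [ 0.4 -0.2 -0.8]
38 [-0.2 -0.6  0.3]
15 [ 0.8  0.3 -0.8] -0.09093940981178107
25 [-2.3 -6.1 -3.6] -7.051286267493411
35 [-1.6 -4.6 -2. ] -4.789435186872387
45 [-3.1 -3.2 -1.9] -4.376834839346219
20.7083 [486.22788636 299.10389477  98.27976295]
```

View pics/w4.png

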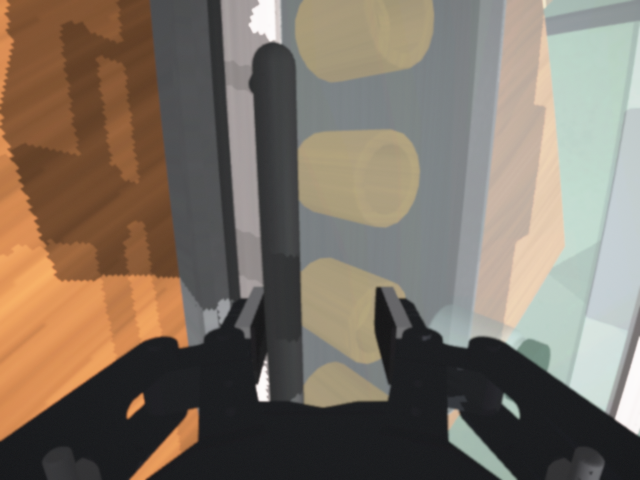

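The bar is now between the pads and the sash is lifting. I'll continue to the stop.

Run:
```python
from h import *
H=np.array([457.3,253,97.]); r=sashrot(57.5,38); a=38
z=r.apply([0,0,1]); u=(bx+bz)*.7071
try:
  move_linear(list(H+z*a+u*195),vel=110); f=get_ft_force(); print(f,np.dot(f,u))
  for d in range(200,245,5):
    move_linear(list(H+z*a+u*d),vel=60); f=get_ft_force(); print(d,f.round(1),np.dot(f,u))
    if np.dot(f,u)<-18: break
  move_linear(list(H+z*a+u*(d-12)),vel=60); print(get_ft_force())
  move_linear(list(H+u*(d-12)-z*60),vel=150)
except Exception as e: print(repr(e))
print(get_t(),get_eef_pos())
cv2.imwrite("pics/w5.png",grab_frame("wrist")[:,:,::-1])
cv2.imwrite("pics/s5.png",grab_frame("scene")[:,:,::-1])
```

```text
[-3.60120292 -2.62131699 -0.56777145] -3.3329106859143516
200 [-3.2 -2.4 -0.8] -3.211585013426775
205 [-2.8 -2.3 -1.1] -3.156197507378133
210 [-2.7 -1.5 -2.1] -3.414264347049136
215 [-2.2 -0.5 -1.6] -2.3018830458375934
220 [-0.6 -1.9 -2.8] -3.3648887732728405
225 [ -3.5 -12.2  -5.6] -12.621329460885336
230 [ -6.6 -22.7  -7.8] -21.556246754297295
[ 0.04824465 -0.22547468  0.12845091]
25.175 [520.10619612 351.91425107 297.95835899]
```

View pics/s5.png

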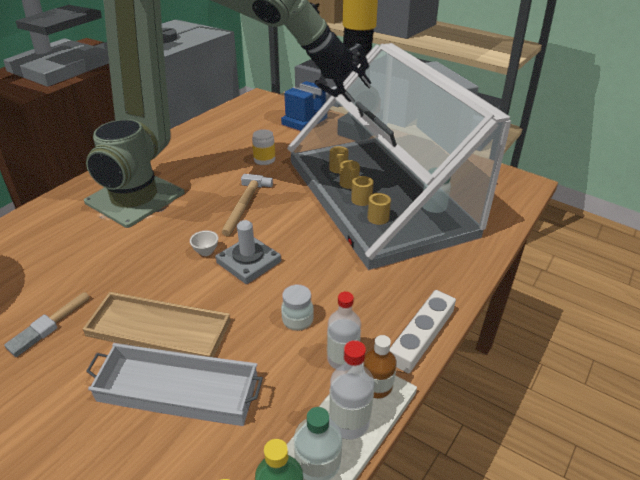

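View pics/w5.png

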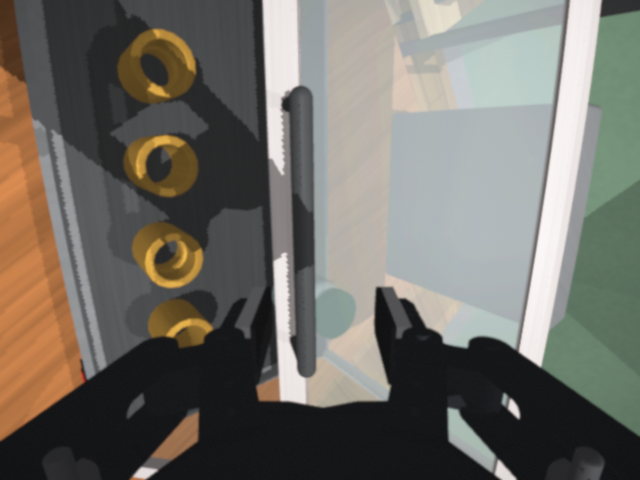

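The sash is at its top stop (force rose at about 225 mm) and it stays there. Now I'll re-measure the bare sleeves from the top camera.

Run:
```python
from h import *
try: move_ptp([400,170,330],quat(tilted(57.5,30,True)))
except Exception as e: print(repr(e))
print(get_t(),get_eef_pos(),get_joint_pos())
i=grab_frame("top")[:,:,::-1]; cv2.imwrite("pics/t2.png",i); crop(i,120,190,190,150,4,"pics/c8.png")
cv2.imwrite("pics/w6.png",grab_frame("wrist")[:,:,::-1])
```

```text
26.55 [400.23250086 170.22857814 329.74126913] [ 0.05592041 -0.15756211  1.9218046   0.47297065  1.10132543  0.4643346 ]
```

View pics/c8.png

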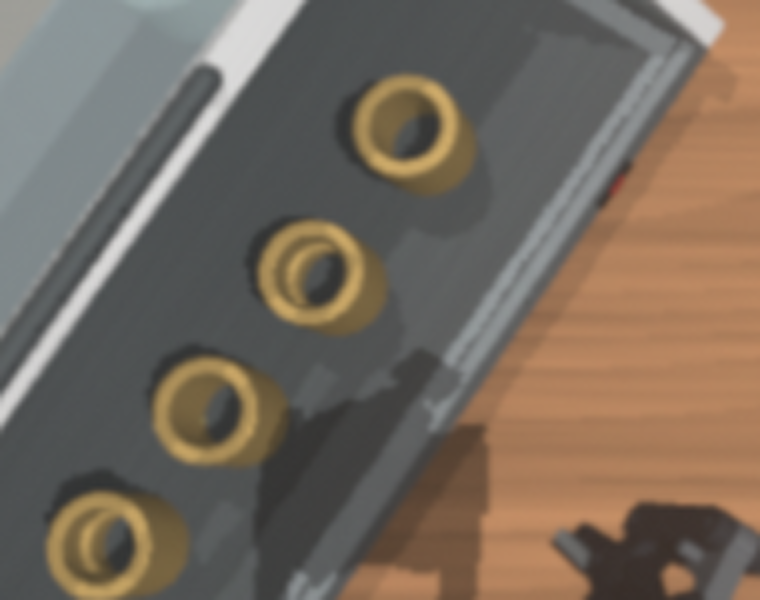

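View pics/w6.png

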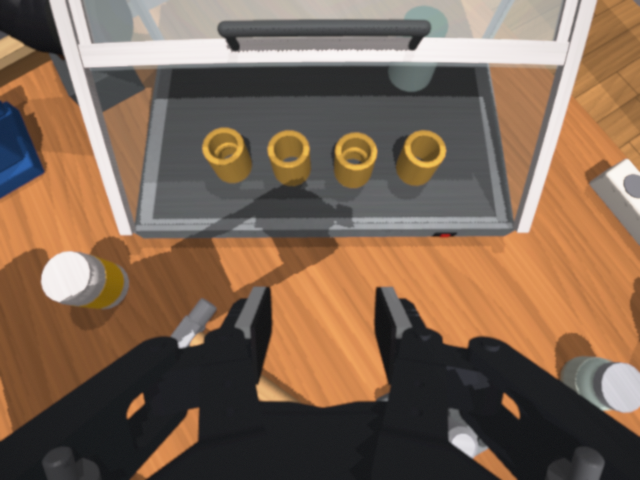

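```bash
cat >> h.py <<'E'
OFF=45.
NRM=(bz-bx)*.70711
def tcp(G,r): return list(np.array(G,float)+OFF*r.apply([0,0,1]))
E
python3 - <<'E'
from h import *
w=camera_info("wrist")
for p in((422,145),(356,148),(290,145),(225,142)): print(back(w,p,90).round(1))
S=[[618.9,273.4],[541.9,316.7],[472.5,366.8],[404.7,415.4]]
T=lambda p,r:None if (q:=solve(p,r)) is None else np.round(q,2).tolist()
for tl in(25,30,35):
  for az in(57.5,45):
    r=tilted(az,tl,True)
    for s in(S[0],S[3]): 
      G=np.array([*s,72]); print(tl,az,T(tcp(G,r),r),T(tcp(G+NRM*150,r),r))
for tl in(25,30):
  for az in(90,115,140,160): print("gauge",tl,az,[T(tcp([446,-18,35+42+k],tilted(az,tl,True)),tilted(az,tl,True)) for k in(0,120)])
E
```

```text
[621.6 280.6  90. ]
[547.4 322.1  90. ]
[478.7 370.8  90. ]
[410.6 419.9  90. ]
25 57.5 [0.28, 0.54, 1.82, 0.6, 0.52, 0.36] [0.14, 0.31, 1.89, 0.51, 0.72, 0.36]
25 57.5 [0.72, 0.4, 2.1, 0.5, 0.25, 0.82] [0.64, 0.1, 2.18, 0.33, 0.48, 0.94]
25 45 [0.32, 0.52, 1.86, 0.5, 0.41, 0.68] [0.18, 0.28, 1.93, 0.43, 0.61, 0.65]
25 45 [0.78, 0.4, 2.11, 0.02, 0.2, 1.54] [0.71, 0.09, 2.19, 0.08, 0.43, 1.43]
30 57.5 [0.25, 0.53, 1.87, 0.84, 0.48, 0.11] [0.1, 0.3, 1.93, 0.67, 0.68, 0.19]
30 57.5 [0.7, 0.4, 2.16, 1.09, 0.17, 0.23] [0.61, 0.08, 2.23, 0.53, 0.39, 0.73]
30 45 [0.3, 0.51, 1.92, 0.79, 0.33, 0.38] [0.15, 0.27, 1.98, 0.61, 0.54, 0.46]
30 45 [0.78, 0.4, 2.17, 0.08, 0.05, 1.48] [0.7, 0.07, 2.24, 0.13, 0.31, 1.37]
35 57.5 [0.23, 0.54, 1.92, 1.11, 0.47, -0.17] [0.07, 0.3, 1.98, 0.86, 0.66, -0.01]
35 57.5 [0.69, 0.41, 2.22, 1.93, 0.19, -0.63] [0.59, 0.07, 2.29, 0.86, 0.31, 0.39]
35 45 [0.28, 0.51, 1.97, 1.22, 0.3, -0.06] [0.12, 0.26, 2.03, 0.85, 0.49, 0.22]
35 45 [0.78, 0.4, 2.23, 3.09, 0.1, -1.52] [0.7, 0.06, 2.3, 0.29, 0.17, 1.21]
gauge 25 90 [[-0.33, 0.4, 2.08, 0.54, 0.89, -0.73], [-0.33, 0.23, 1.94, 0.45, 1.16, -0.55]]
gauge 25 115 [[-0.28, 0.46, 1.97, 0.38, 1.04, -0.96], [-0.28, 0.3, 1.84, 0.34, 1.31, -0.85]]
gauge 25 140 [[-0.2, 0.5, 1.89, 0.22, 1.15, -1.2], [-0.2, 0.35, 1.76, 0.21, 1.42, -1.14]]
gauge 25 160 [[-0.13, 0.51, 1.85, 0.1, 1.2, -1.4], [-0.13, 0.37, 1.72, 0.09, 1.47, -1.38]]
gauge 30 90 [[-0.37, 0.43, 2.07, 0.61, 0.94, -0.82], [-0.37, 0.26, 1.94, 0.52, 1.2, -0.63]]
gauge 30 115 [[-0.31, 0.49, 1.95, 0.42, 1.11, -1.01], [-0.31, 0.34, 1.82, 0.38, 1.37, -0.9]]
gauge 30 140 [[-0.22, 0.53, 1.85, 0.25, 1.24, -1.23], [-0.22, 0.39, 1.73, 0.23, 1.5, -1.16]]
gauge 30 160 [[-0.14, 0.55, 1.81, 0.11, 1.29, -1.42], [-0.14, 0.42, 1.69, 0.11, 1.55, -1.39]]
```

```bash
cat >> h.py <<'E'
def pick(s,az=57.5,tl=30,zg=72,op=72):
    r=tilted(az,tl,True); q=quat(r); G=np.array([s[0],s[1],zg],float)
    gripper_to(op)
    move_ptp(tcp(G+NRM*130,r),q)
    move_linear(tcp(G+NRM*35,r),vel=250)
    move_linear(tcp(G,r),vel=100); print("down",get_ft_force().round(1),get_t())
    return r,G
E
python3 - <<'E'
from h import *
try: r,G=pick([620.3,277])
except Exception as e: print(repr(e))
cv2.imwrite("pics/w7.png",grab_frame("wrist")[:,:,::-1])
E
```

```text
down [ 0.1  0.1 -0.9] 29.1583
```

View pics/w7.png

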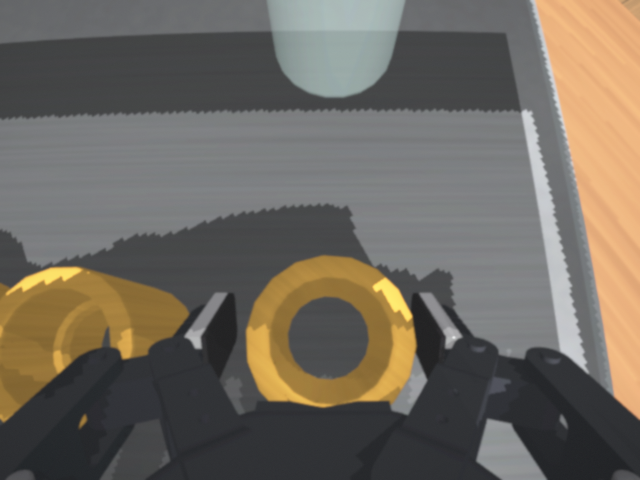

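Run:
```python
from h import *
w=camera_info("wrist")
for s in([620.3,277],[618.9,273.4],[621.6,280.6]): print(s,[proj(w,[*s,z]).round(0) for z in (90,72,50,30)])
print(back(w,(331,337),90))
```

```text
[620.3, 277] [array([321., 337.]), array([321., 337.]), array([321., 336.]), array([322., 336.])]
[618.9, 273.4] [array([323., 350.]), array([323., 348.]), array([323., 345.]), array([323., 344.])]
[621.6, 280.6] [array([318., 325.]), array([319., 326.]), array([319., 327.]), array([320., 328.])]
[622.97197594 275.36272707  90.        ]
```

The sleeve sits centred between the pads, with its rim centre at (331,337), which puts it at (623,275). Closing the grip and lifting out.

```bash
cat >> h.py <<'E'
def lift(r,G):
    q=quat(r)
    gripper_to(40,60); print("grip",get_width())
    move_linear(tcp(G+bz*14,r),vel=80); print("lift",get_ft_force().round(1),get_width())
    move_linear(tcp(G+bz*14+NRM*150,r),vel=250)
    print(get_t())
E
python3 - <<'E'
from h import *
r=tilted(57.5,30,True); G=np.array([620.3,277,72])
try: lift(r,G)
except Exception as e: print(repr(e))
cv2.imwrite("pics/w8.png",grab_frame("wrist")[:,:,::-1])
cv2.imwrite("pics/s8.png",grab_frame("scene")[:,:,::-1])
E
```

```text
grip 52.98166126712988
lift [-0.4 -0.1 -5.2] 53.41999872786031
30.5833
```

View pics/w8.png

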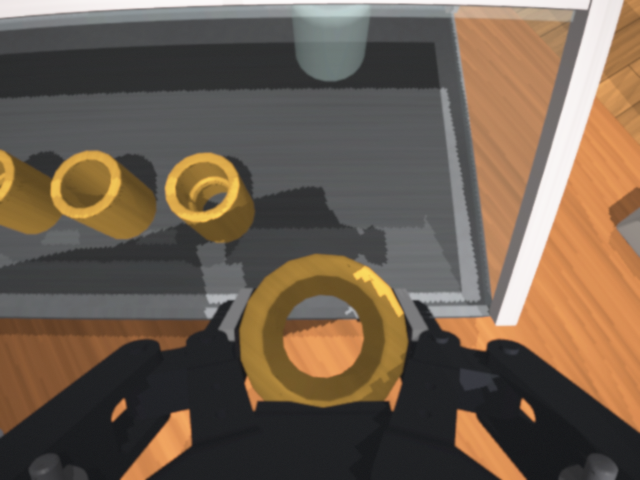

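View pics/s8.png

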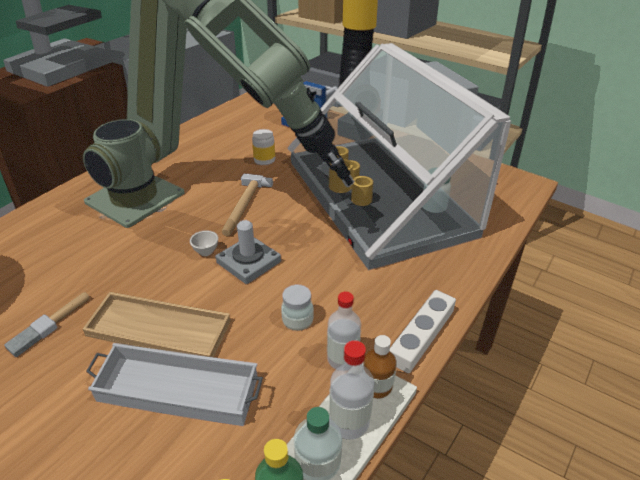

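Sleeve held upright, with the rim at (324,335). Now to the gauge, first viewing the pin with the wrist camera from an offset pose.

```bash
cat >> h.py <<'E'
RG=tilted(115,30,True)
def togauge_view():
    h=np.array([np.cos(np.radians(115)),np.sin(np.radians(115)),0])
    p=np.array(get_eef_pos()); move_linear([p[0],p[1],max(p[2],150)+40],vel=250)
    G=np.array([446,-18,195])-95*h
    move_ptp(tcp(G,RG),quat(RG)); sleep(0.2)
    return G
E
python3 - <<'E'
from h import *
try: G=togauge_view()
except Exception as e: print(repr(e))
print(get_t(),get_eef_pos(),get_width(),get_joint_pos())
cv2.imwrite("pics/w9.png",grab_frame("wrist")[:,:,::-1])
E
```

```text
32.35 [476.82782037 -82.71420161 156.13881877] 53.235059657929526 [-0.42373509  0.4319568   1.66558363  0.33393264  1.46256547 -0.96898303]
```

View pics/w9.png

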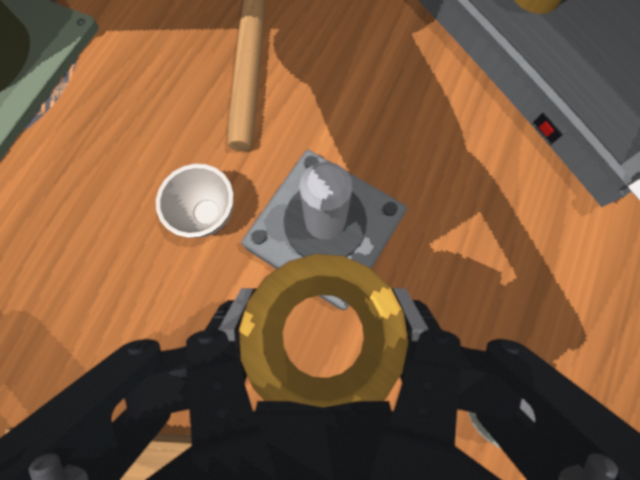

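Run:
```python
from h import *
i=cv2.imread("pics/w9.png"); crop(i,230,140,190,150,4,"pics/c9.png"); crop(i,225,240,200,170,4,"pics/c10.png")
```

```text
(no output)
```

View pics/c9.png

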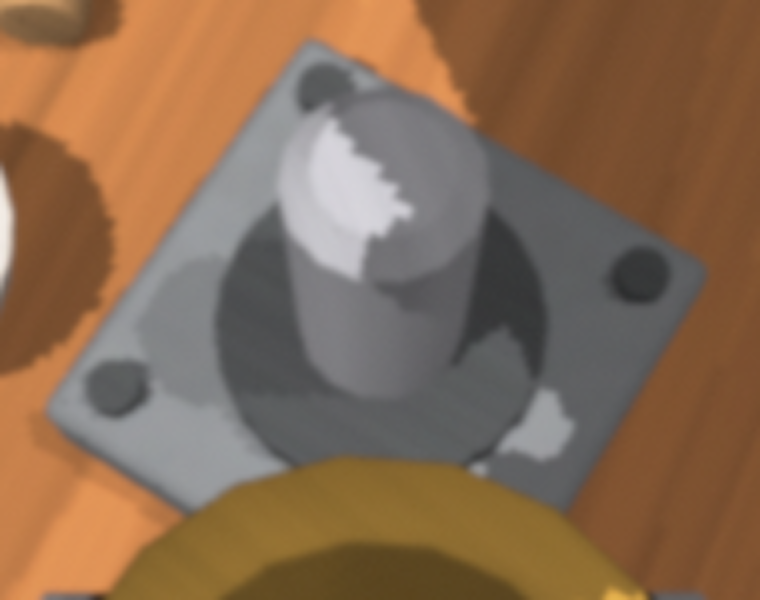

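View pics/c10.png

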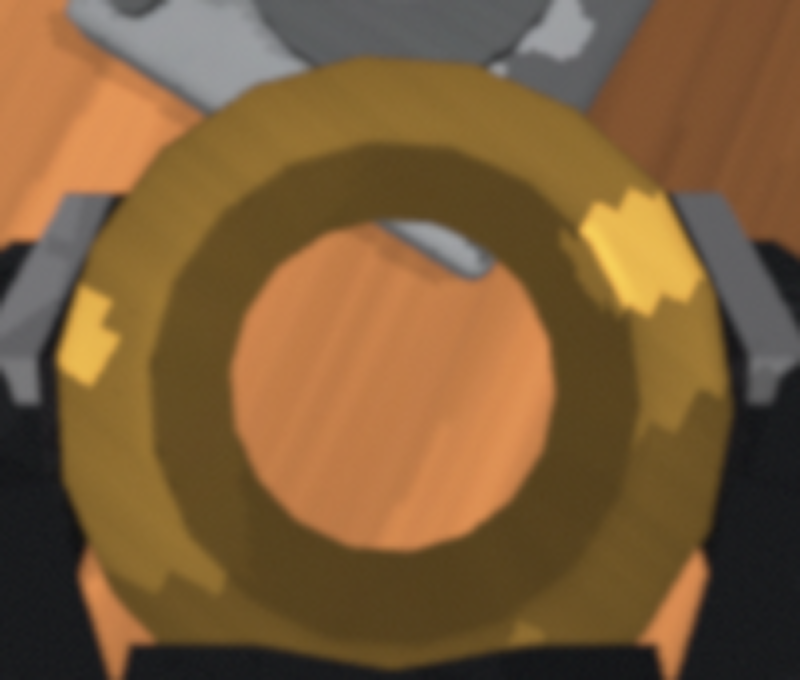

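Run:
```python
from h import *
w=camera_info("wrist"); e=np.array(get_eef_pos()); Gz=e-45*RG.apply([0,0,1]); print("G",Gz)
print("sleeve top",back(w,(323.6,336.1),Gz[2]+18),"bot",back(w,(322.9,335.9),Gz[2]-42))
print("pin109",back(w,(325.6,186.6),109),"pin35",back(w,(326.1,220.4),35),"collar", back(w,(325,221),35))
```

```text
G [ 486.3070788  -103.20932973  195.12670133]
sleeve top [ 486.3344008  -103.14864566  213.12670133] bot [ 486.3198318  -103.56177022  153.12670133]
pin109 [447.85369801 -17.15112543 109.        ] pin35 [448.58894854 -16.35993162  35.        ] collar [447.96411405 -17.24647063  35.        ]
```

```bash
cat >> h.py <<'E'
PIN=np.array([447.6,-17.2])
def descend(pin,z0=160,z1=77.5,step=4,thr=14,dz=0):
    """dz: sleeve bottom = Gz-42+dz"""
    G=lambda z:np.array([pin[0],pin[1],z])
    move_linear(tcp(G(z0),RG),vel=150); b=get_ft_force(); z=z0
    while z>z1:
        z=max(z-step,z1); move_linear(tcp(G(z),RG),vel=60); f=get_ft_force()-b
        if np.linalg.norm(f)>3: print("z",z,f.round(1))
        if f[2]>thr or np.hypot(f[0],f[1])>14: break
    return z,f
E
python3 - <<'E'
from h import *
try:
  move_linear(tcp([PIN[0],PIN[1],195],RG),vel=200)
  z,f=descend(PIN); print(z,f)
except Exception as e: print(repr(e))
print(get_t(),get_eef_pos(),get_width())
cv2.imwrite("pics/w10.png",grab_frame("wrist")[:,:,::-1])
cv2.imwrite("pics/s10.png",grab_frame("scene")[:,:,::-1])
E
```

```text
77.5 [-0.84691809  0.75234657  1.45435041]
38.6583 [438.40824017   3.17120422  38.66379803] 53.365922665590865
```

View pics/w10.png

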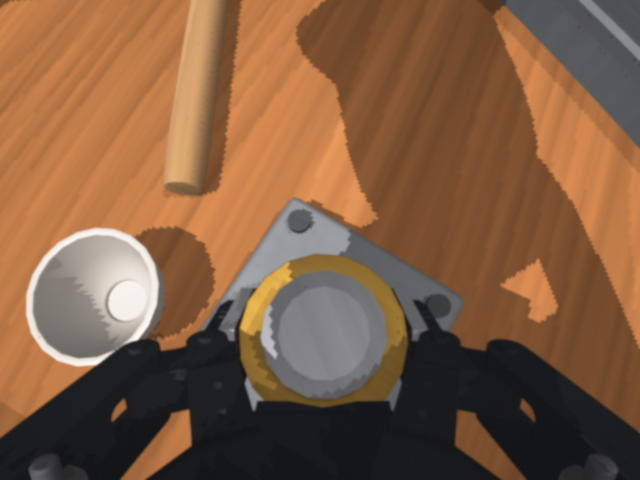

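View pics/s10.png

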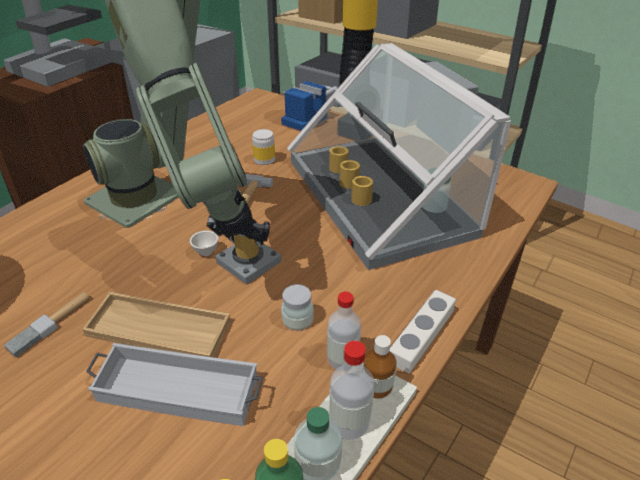

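It slid freely to the collar, and the pin fills the bore in the picture: sleeve 1 is clean. I'll let it settle on the collar, re-grip, and put it in the wooden tray.

```bash
cat >> h.py <<'E'
TRAY=np.array([432.1,-281.4]); PAN=np.array([576.7,-362.2])
def settle(op=60):
    gripper_to(op); sleep(0.35); gripper_to(40,60); print("regrip",get_width(),get_t())
def place(c,angy,off,zfloor,zlift=190,bot=42,h0=None):
    """c centre, angy long-axis angle deg, off along it; bot = G height over sleeve bottom"""
    d=np.array([np.cos(np.radians(angy)),np.sin(np.radians(angy))]); P=np.array(c)+off*d
    rp=tilted(angy+90,30,True); q=quat(rp)
    e=np.array(get_eef_pos()); move_linear([e[0],e[1],zlift-39],vel=220); print("up",get_ft_force().round(1),get_width())
    move_ptp(tcp([*P,zfloor+bot+70],rp),q)
    move_linear(tcp([*P,zfloor+bot+12],rp),vel=200)
    move_linear(tcp([*P,zfloor+bot+1],rp),vel=50); f=get_ft_force(); print("down",f.round(1))
    gripper_to(66)
    move_linear(tcp(np.array([*P,zfloor+bot+1])-rp.apply([0,0,1])*90,rp),vel=220); print(get_t())
E
python3 - <<'E'
from h import *
try:
  settle(); place(TRAY,23,60,6)
except Exception as e: print(repr(e))
cv2.imwrite("pics/s11.png",grab_frame("scene")[:,:,::-1])
cv2.imwrite("pics/w11.png",grab_frame("wrist")[:,:,::-1])
E
```

```text
regrip 53.29258432046715 39.5667
up [ 0.2  0.1 -6.5] 53.07751193752041
down [ 0.4  0.3 -5.6]
42.875
```

View pics/s11.png

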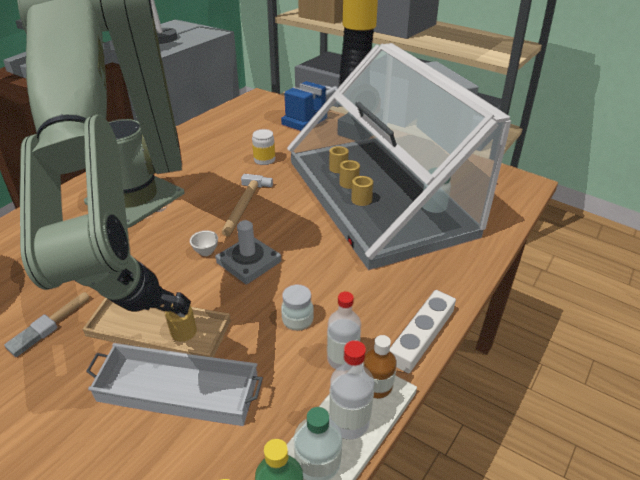

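View pics/w11.png

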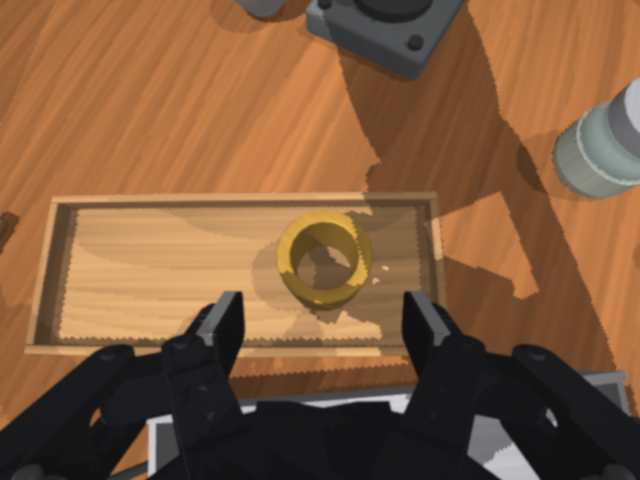

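Sleeve 1 is standing in the tray, at about (324,258) in the wrist view. Next I'll check that the remaining sleeves haven't moved.

```bash
cat > nxt.py <<'E'
from h import *
import sys
def go(s,tag):
    e=np.array(get_eef_pos()); move_linear([e[0],e[1],180],vel=250)
    r=tilted(57.5,30,True); G=np.array([s[0],s[1],72.])
    gripper_to(72)
    move_ptp(tcp(G+NRM*130,r),quat(r)); sleep(.15)
    cv2.imwrite(f"pics/w{tag}.png",grab_frame("wrist")[:,:,::-1])
    print(get_t(),get_joint_pos().round(2))
if __name__=="__main__": go([float(sys.argv[1]),float(sys.argv[2])],sys.argv[3])
E
python3 nxt.py 545.5 319.5 12
```

```text
45.8833 [0.25 0.25 2.06 0.71 0.55 0.25]
```

View pics/w12.png

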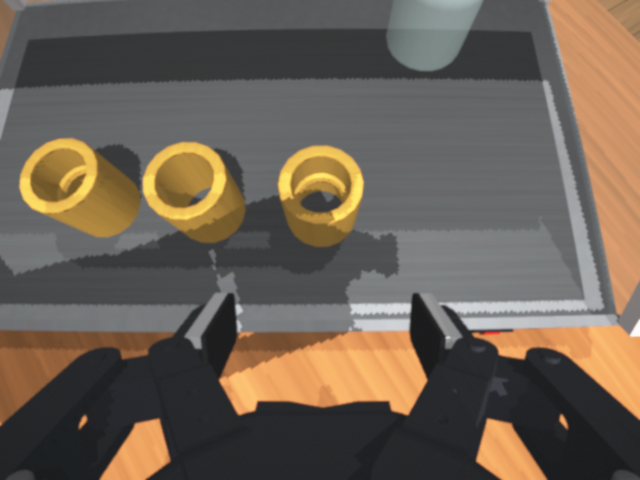

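Run:
```python
from h import *
w=camera_info("wrist")
for p in((321,186),(184,188),(60,182)): print(back(w,p,90).round(1))
print(proj(w,[545.5,319.5,90]))
```

```text
[544.6 317.4  90. ]
[471.9 362.6  90. ]
[405.2 411.1  90. ]
[320.41986879 182.70102467]
```

```bash
cat > cyc.py <<'E'
from h import *
import sys
s=[float(sys.argv[1]),float(sys.argv[2])]; tag=sys.argv[3]
r=tilted(57.5,30,True); G=np.array([*s,72.])
move_linear(tcp(G+NRM*35,r),vel=250); move_linear(tcp(G,r),vel=100); print("down",get_ft_force().round(1))
cv2.imwrite(f"pics/w{tag}a.png",grab_frame("wrist")[:,:,::-1])
lift(r,G); togauge_view()
cv2.imwrite(f"pics/w{tag}b.png",i:=grab_frame("wrist")[:,:,::-1]); crop(i,225,140,200,270,2.2,f"pics/w{tag}c.png")
print(get_t(),get_width(),get_eef_pos())
E
python3 cyc.py 545 318.5 13
```

```text
down [-0.9  0.2  0.2]
grip 53.28017842771645
lift [-0.3 -0.8 -6.9] 52.77407661942677
48.3333
50.1583 53.33035010388691 [476.73055811 -82.77302017 156.22570567]
```

View pics/w13c.png

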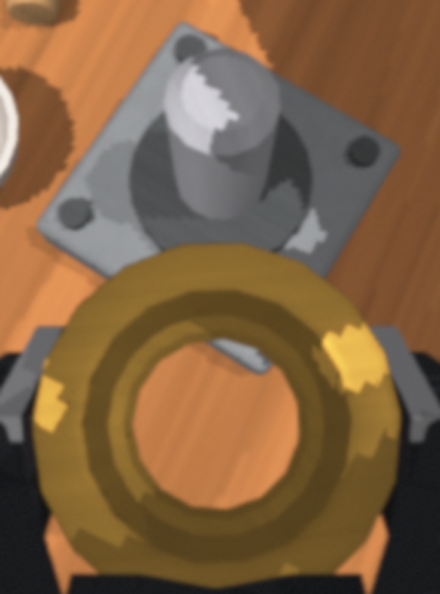

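View pics/w13a.png

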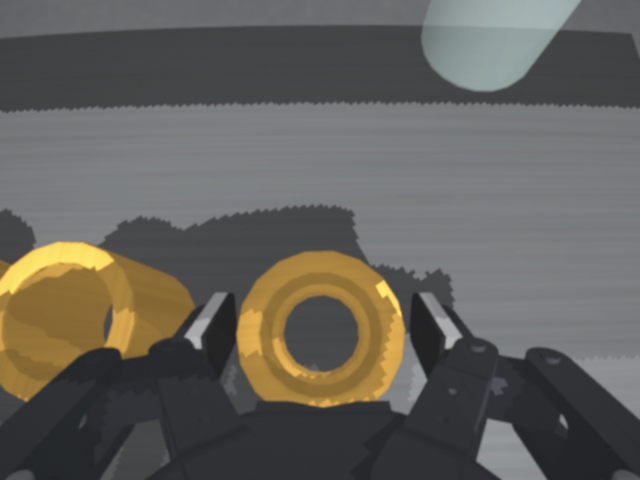

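It has a visible ridge in the bore, and the hold is about 1.3 mm forward, which I'll correct for. Trying it on the pin.

Run:
```python
from h import *
w=camera_info("wrist"); print(back(w,(323.5,332.6),213),np.array(get_eef_pos())-45*RG.apply([0,0,1]))
p=np.array([448.1,-18.3])
try:
  move_linear(tcp([*p,180],RG),vel=200)
  z,f=descend(p,z0=158,step=3,thr=8); print(z,f)
except Exception as e: print(repr(e))
print(get_t(),get_eef_pos(),get_width())
i=grab_frame("scene")[:,:,::-1];cv2.imwrite("pics/s14.png",i); crop(i,180,160,120,130,4.5,"pics/c14.png")
cv2.imwrite("pics/w14.png",grab_frame("wrist")[:,:,::-1])
```

```text
[ 485.78753451 -102.1628749   213.        ] [ 486.239469   -103.16494538  195.19684884]
z 128 [-0.6  3.7  1.4]
z 125 [-1.7  2.  18.5]
125 [-1.73536636  1.99096382 18.48187499]
53.8333 [438.76976259   2.91691805  88.44947559] 53.305179368879905
```

View pics/c14.png

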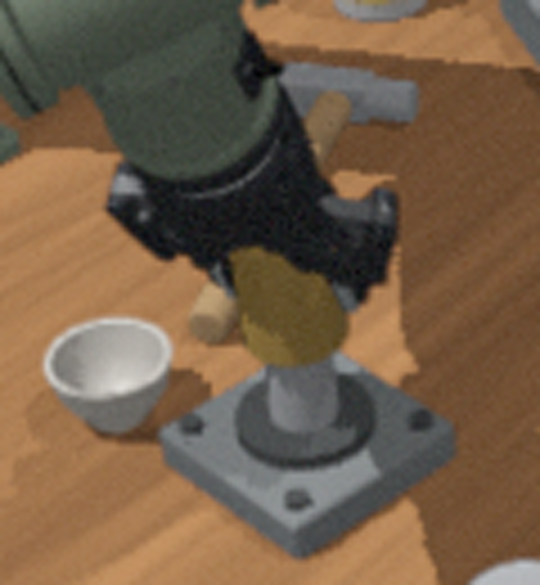

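View pics/w14.png

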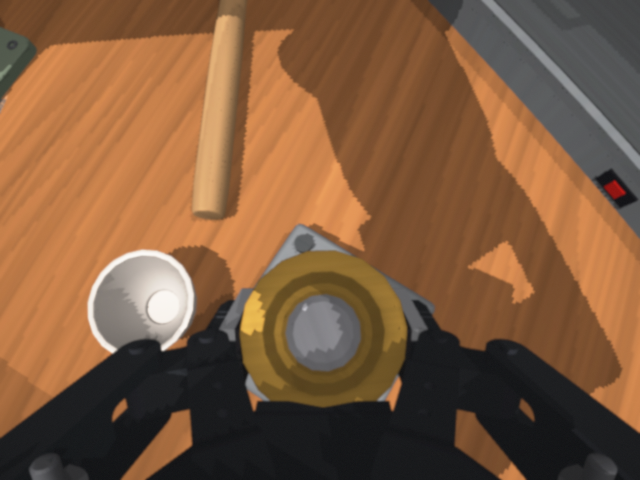

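It stopped on the ridge, with the lower end about 50 mm above the collar and 18 N of push-back, so it's ridged and goes in the steel pan.

```bash
python3 - <<'E'
from h import *
try:
  sleep(.2); place(PAN,27.6,60,4,zlift=210)
except Exception as e: print(repr(e))
cv2.imwrite("pics/w15.png",grab_frame("wrist")[:,:,::-1])
print(get_t())
E
python3 nxt.py 475 365.5 16
```

```text
up [-0.2 -0.1 -7.2] 53.07032068404865
down [-0.2 -0.1 -5.3]
57.725
57.775
61.2167 [0.41 0.18 2.16 0.69 0.45 0.4 ]
```

View pics/w15.png

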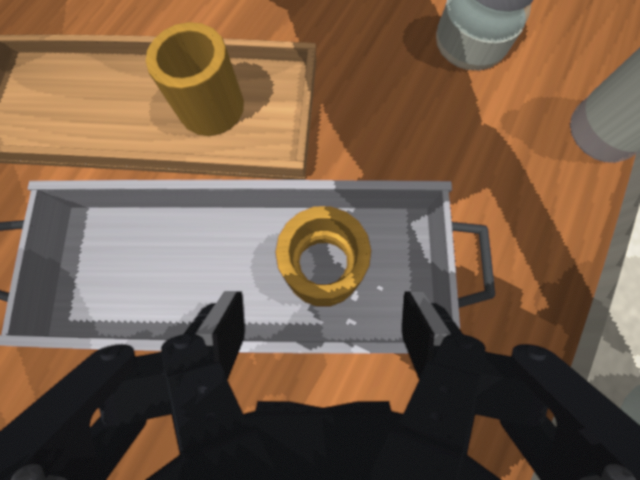

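View pics/w16.png

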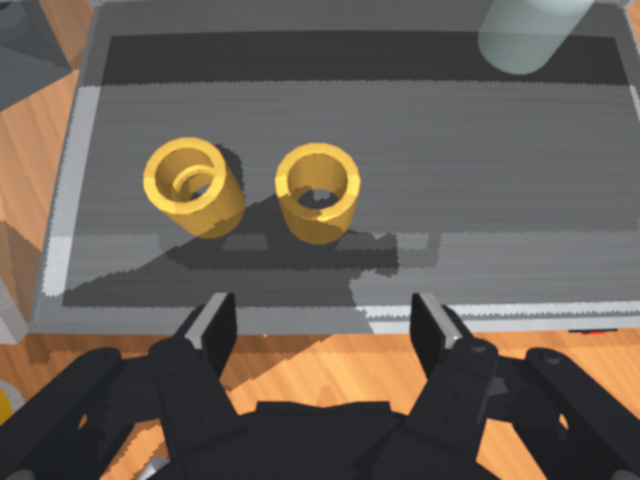

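Sleeve 2 is standing in the pan. The next sleeve's rim is at (318,184), unmoved.

```bash
python3 - <<'E'
from h import *
w=camera_info("wrist")
for p in((318,184),(186,181)): print(back(w,p,90).round(1))
E
python3 cyc.py 475 365 17
```

```text
[473.2 365.9  90. ]
[404.6 412.4  90. ]
down [ 0.1  0.1 -0.1]
grip 52.69635564252802
lift [-0.  -0.2 -4.9] 52.30501170313214
63.675
65.675 52.27642445678845 [476.6847558  -82.85163118 156.25548142]
```

View pics/w17c.png

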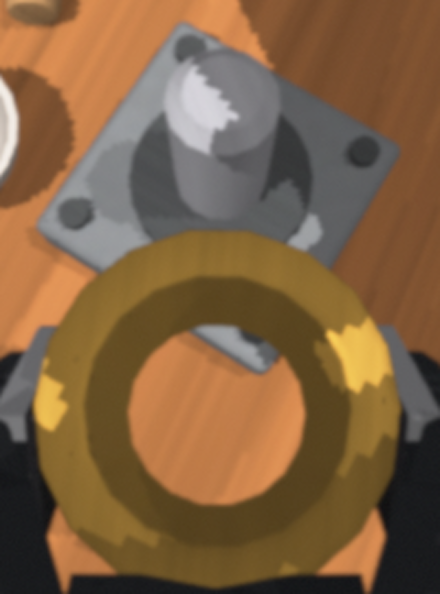

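Run:
```python
from h import *
w=camera_info("wrist"); g=np.array(get_eef_pos())-45*RG.apply([0,0,1])
t=back(w,(323.6,326.2),g[2]+18);b=back(w,(323.4,328.2),g[2]-42); print(t-g,b-g)
o=(0.5*t+.5*b-g)[:2]
p=PIN-o; print(o,p)
try:
  move_linear(tcp([*p,180],RG),vel=200)
  z,f=descend(p,z0=158,step=4,thr=8); print(z,f)
except Exception as e: print(repr(e))
print(get_t(),get_eef_pos(),get_width())
i=grab_frame("scene")[:,:,::-1]; crop(i,180,160,120,130,4.5,"pics/c18.png")
cv2.imwrite("pics/w18.png",grab_frame("wrist")[:,:,::-1])
```

```text
[-1.22776413  2.81575942 18.        ] [ -1.25923623   2.99874282 -42.        ]
[-1.24350018  2.90725112] [448.84350018 -20.10725112]
z 78 [ 1.3 -0.8  3. ]
z 77.5 [ 1.8 -1.8  9.4]
77.5 [ 1.78028175 -1.76645436  9.39454283]
71.8417 [4.39839020e+02 2.31107791e-01 3.91495211e+01] 52.40802701218249
```

View pics/c18.png

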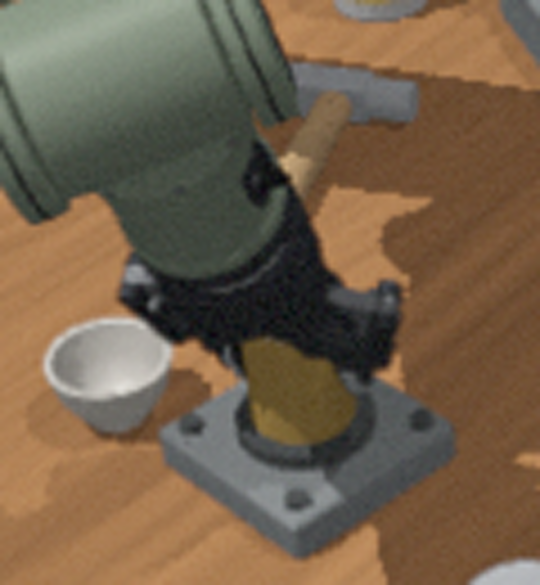

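View pics/w18.png

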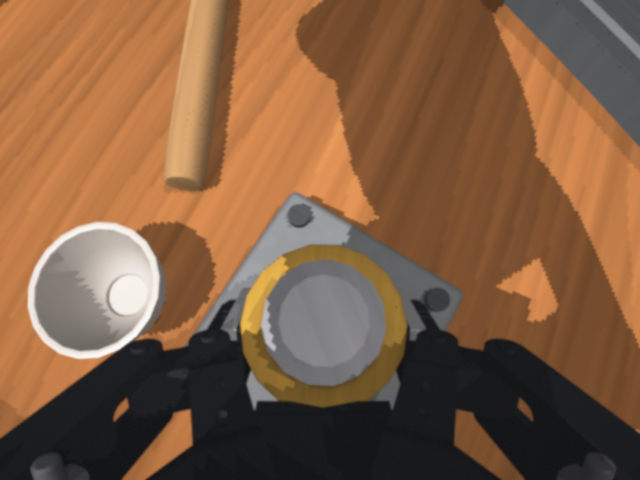

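It reached the collar (9 N on the last half millimetre), so it's clean and goes in the wooden tray.

```bash
python3 - <<'E'
from h import *
try:
  settle(); place(TRAY,23,-55,6)
except Exception as e: print(repr(e))
cv2.imwrite("pics/w19.png",grab_frame("wrist")[:,:,::-1])
print(get_t())
E
python3 nxt.py 406 414.5 20
```

```text
regrip 52.19378791726899 72.7667
up [-0.7 -0.3 -5.7] 52.30498027790059
down [-0.2  0.2 -5.7]
76.2333
76.2833
79.6583 [0.62 0.13 2.23 0.58 0.35 0.69]
```

View pics/w19.png

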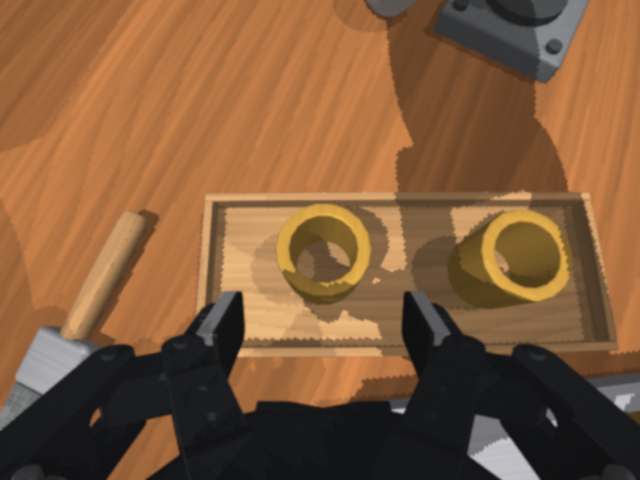

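View pics/w20.png

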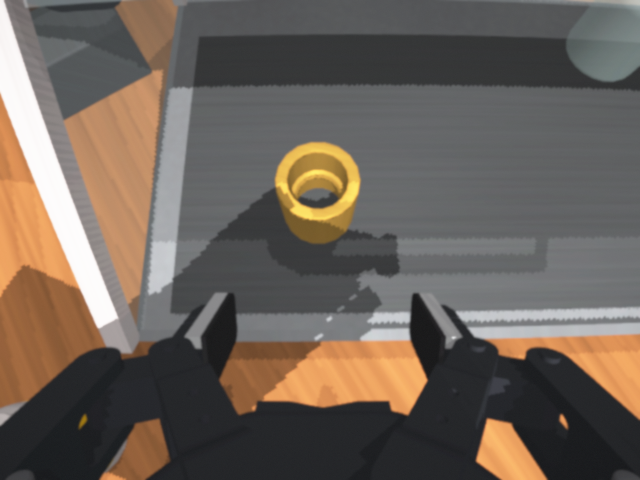

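Both clean sleeves are in the tray. The last one's rim is at (318,183).

```bash
python3 - <<'E'
from h import *
w=camera_info("wrist")
print(back(w,(318,183),90).round(1))
E
python3 cyc.py 404.5 415.5 21
```

```text
[404.5 415.4  90. ]
down [ 0.3 -0.6  1. ]
grip 52.03754497032528
lift [ 0.4  0.7 -5.6] 52.06529551705885
82.125
84.3417 52.03691234332977 [476.71309537 -82.94644443 156.21882291]
```

View pics/w21c.png

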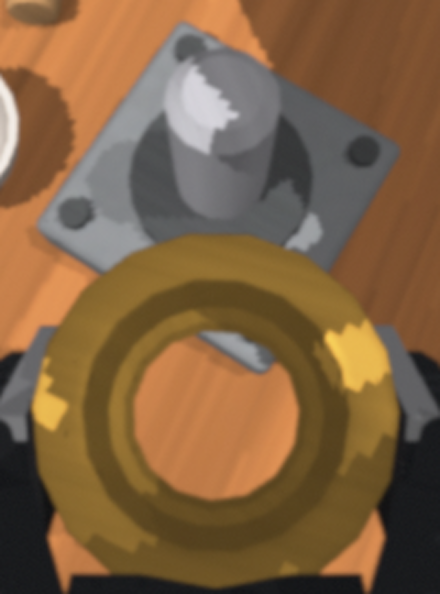

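Run:
```python
from h import *
p=PIN-np.array([-0.95,2.2])
try:
  move_linear(tcp([*p,180],RG),vel=200)
  z,f=descend(p,z0=158,step=3,thr=8); print(z,f)
  sleep(.3)
except Exception as e: print(repr(e))
print(get_t(),get_eef_pos(),get_width())
i=grab_frame("scene")[:,:,::-1]; crop(i,180,160,120,130,4.5,"pics/c22.png")
```

```text
z 128 [1.4 2.4 2.9]
z 125 [-1.1 -0.3 18.4]
125 [-1.08356445 -0.31782123 18.35686443]
88.3083 [439.43368243   1.64596689  88.62847004] 52.0179155881448
```

View pics/c22.png

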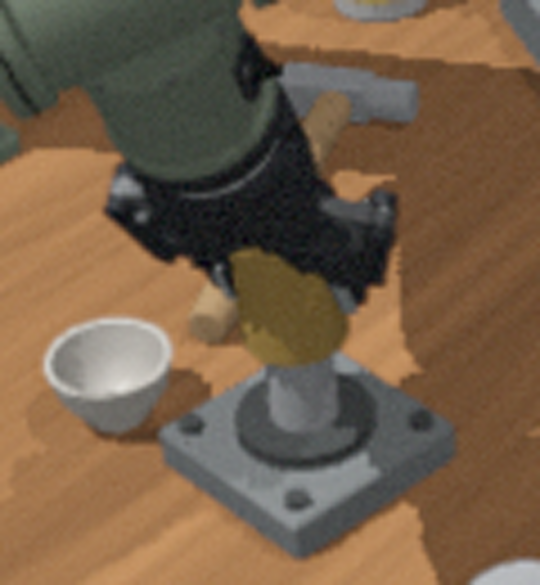

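It stops at the ridge again, so it goes in the pan. First I'll check the sleeves already put away.

Run:
```python
from h import *
i=grab_frame("top")[:,:,::-1]; crop(i,340,170,240,230,2.5,"pics/c23.png")
```

```text
(no output)
```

View pics/c23.png

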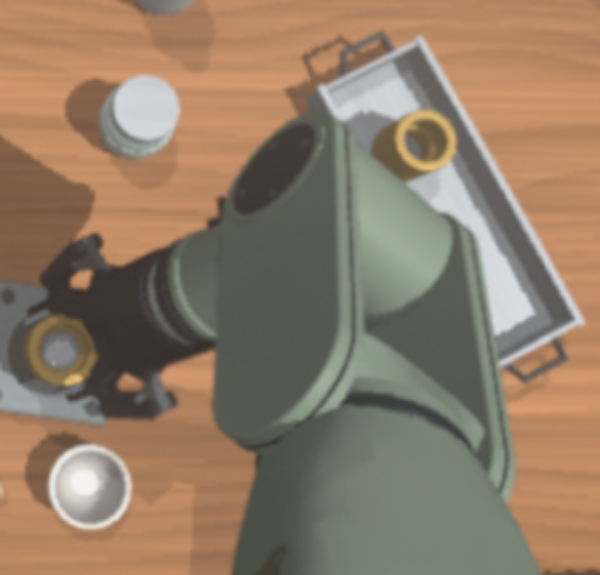

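Run:
```python
from h import *
i=grab_frame("scene")[:,:,::-1]; crop(i,60,230,220,200,3.0,"pics/c24.png")
```

```text
(no output)
```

View pics/c24.png

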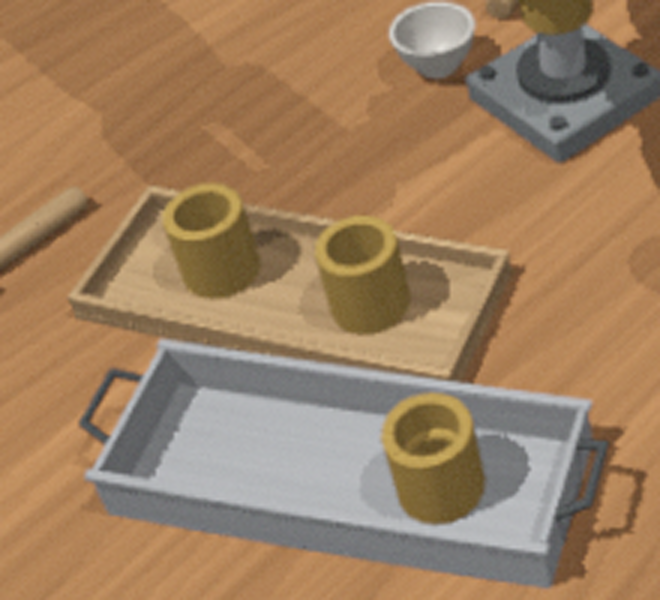

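All three stand where they were put. Now the last one into the pan, then over to the sash handle.

Run:
```python
from h import *
H=np.array([457.3,253,97.]); r=sashrot(57.5,38); z=r.apply([0,0,1]); u=(bx+bz)*.7071
try:
  place(PAN,27.6,-55,4,zlift=210)
  i=grab_frame("wrist")[:,:,::-1]; cv2.imwrite("pics/w25.png",i)
  e=np.array(get_eef_pos()); move_linear([e[0],e[1],220],vel=250)
  gripper_to(44)
  move_ptp([400,150,330],quat(r))
  move_ptp(list(H+u*207-z*60),quat(r)); sleep(.2)
except Exception as e: print(repr(e))
print(get_t(),get_eef_pos(),get_joint_pos().round(2))
cv2.imwrite("pics/w26.png",grab_frame("wrist")[:,:,::-1])
```

```text
up [ 0.   0.4 -5.5] 51.88539944782349
down [ 0.6  1.2 -4.7]
92.1
96.3917 [516.35115879 343.93631827 291.46988193] [ 0.37  0.1   1.84  0.58  0.72 -0.98]
```

View pics/w25.png

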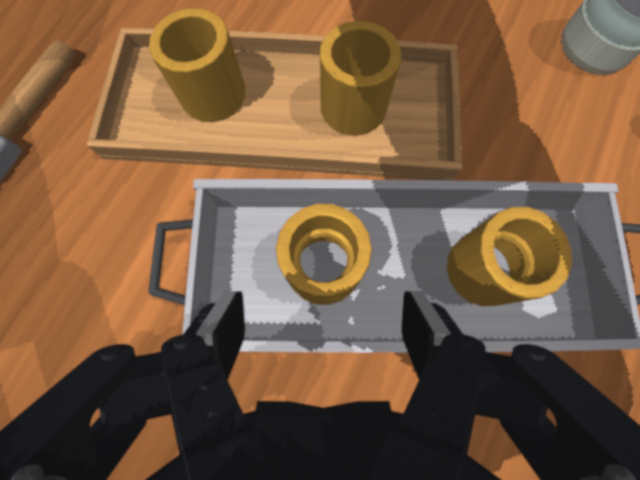

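View pics/w26.png

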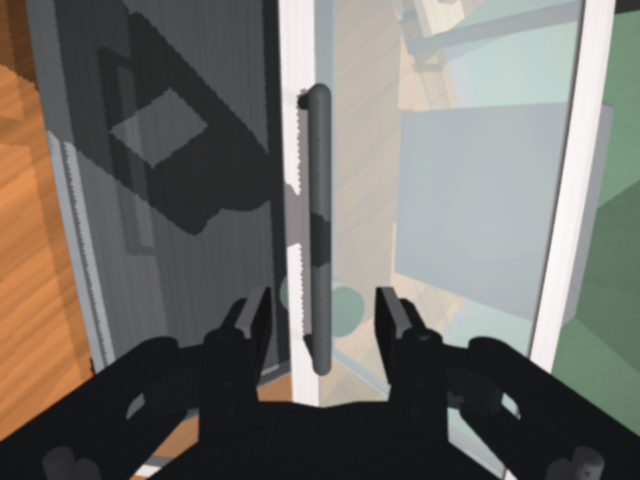

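All four sleeves are sorted and the bar is centred between the pads at column 320. Pulling the sash down.

Run:
```python
from h import *
H=np.array([457.3,253,97.]); r=sashrot(57.5,38); z=r.apply([0,0,1]); u=(bx+bz)*.7071
try:
  move_linear(list(H+u*207+z*14),vel=150)
  for a in(26,38):
    move_linear(list(H+u*207+z*a),vel=80); print(get_ft_force().round(1))
  for d in(180,140,100,60,20,0,-8):
    move_linear(list(H+u*d+z*38),vel=90); f=get_ft_force(); print(d,f.round(1),round(float(np.dot(f,u)),1))
  for d in range(-12,-40,-4):
    move_linear(list(H+u*d+z*38),vel=50); f=get_ft_force(); print(d,f.round(1),round(float(np.dot(f,u)),1))
    if np.dot(f,u)>15: break
except Exception as e: print(repr(e))
print(get_t(),get_eef_pos())
cv2.imwrite("pics/w27.png",grab_frame("wrist")[:,:,::-1])
```

```text
[ 0.1 -0.1 -0.2]
[-0.7  0.3 -0.1]
180 [ 0.7 -0.1  0.3] 0.4
140 [0.3 0.4 0.2] 0.5
100 [-0.4  0.2 -0. ] -0.0
60 [-3.9 -5.1 -4.4] -7.6
20 [-1.8 -6.8 -7.1] -9.7
0 [-0.4  0.2  0.2] 0.1
-8 [-0.6  0.6  0.2] 0.3
-12 [-0.4  0.3 -0.6] -0.4
-16 [1.4 1.3 2.6] 3.2
-20 [3.2 7.  8.9] 11.7
-24 [ 3.3 10.9 15.1] 18.4
102.125 [464.8046391  263.96582044  56.27109178]
```

View pics/w27.png

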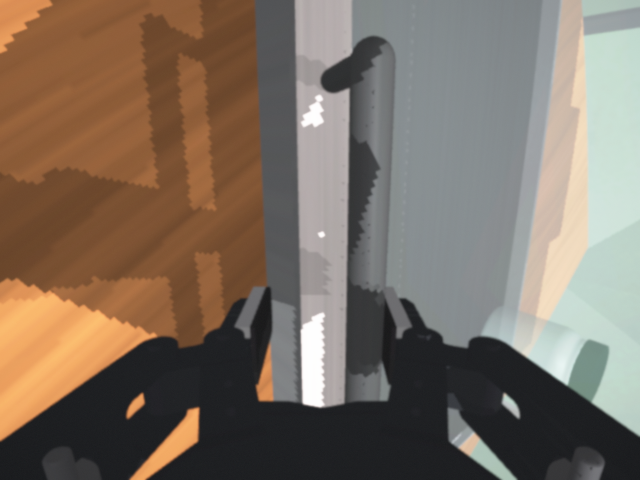

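Run:
```python
from h import *
H=np.array([457.3,253,97.]); r=sashrot(57.5,38); z=r.apply([0,0,1]); u=(bx+bz)*.7071
try:
  move_linear(list(H-u*3+z*38),vel=60); print(get_ft_force().round(1))
  move_linear(list(H-u*3-z*70),vel=150)
  move_ptp([330,150,330],quat(tilted(57.5,0)*R.from_euler('z',90,degrees=True)))
except Exception as e: print(repr(e))
print(get_t())
i=grab_frame("scene")[:,:,::-1]; cv2.imwrite("pics/s28.png",i)
i=grab_frame("top")[:,:,::-1]; cv2.imwrite("pics/t28.png",i)
```

```text
[-0.5  0.3 -0.7]
104.6083
```

View pics/s28.png

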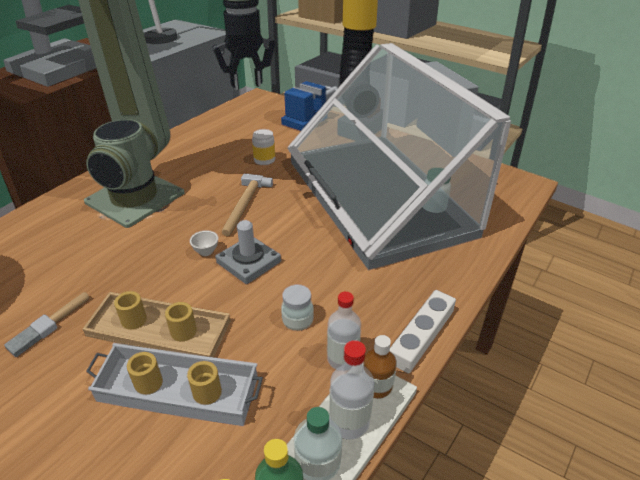

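View pics/t28.png

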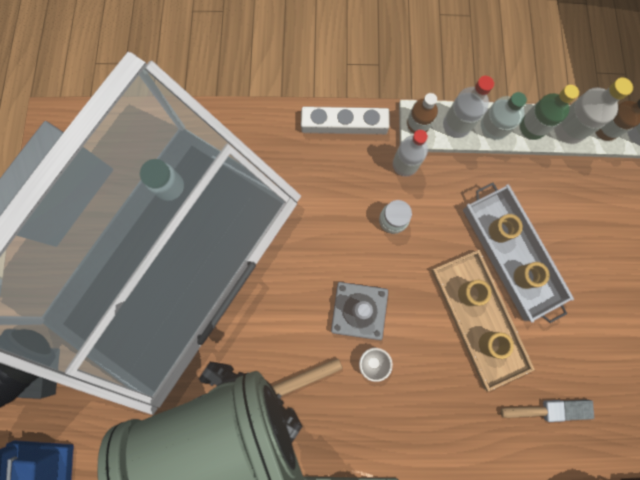

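The handle is back at its starting pixels, (254,264) to (201,341). All four sleeves are in the tray and pan, and the jars and bottle haven't moved. Handing in.

```bash
python3 -c "
from cell import *
sign_off(); print(get_t())"
```

```text
the job is handed in; nothing more can be done
the job is handed in; nothing more can be done
```

The job is done and handed in, at about 105 s of the 210 s allowed; no verdict is reported.

- **Sash:** I pushed it up to its top stop, where it stayed by itself. At the end I pulled it back down until it met the shut stop at about 18 N.
- **Sleeves:** I tried all four on the pin, each put away before the next was taken. Two reached the collar and stand in the wooden tray. Two stopped at the ridge, about 50 mm above the collar, and stand in the steel pan.
- **Last checks:** The final scene and top pictures show two sleeves in each container. The handle is at its original position, and the pickle jar, acid bottle and screw jar are where they started. The gripper touches nothing. I saw no sleeve knocked aside during the run.
- **What disagreed:** The fingertips are about 22 mm behind the reported TCP with the jaws shut, not 17 mm ahead as stated. Because of this, my first two tries at the sash passed over the bar without touching it. I measured the difference in the camera pictures and corrected for it in every later move. The cameras also disagreed by up to about 8 mm on where the sleeves stood, so I corrected with close wrist-camera views before each trial.

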